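Sort tested battery cells down a two-way diverter chute

ROBOT

A 6-joint arm with a two-finger parallel gripper is mounted at the origin on the work surface. World frame = base frame: x ahead of the robot, y to its left, z up, the work surface at z = 0. Lengths are in m, angles in rad, forces in N, time in s.
With the tool pointing down it reaches from about 0.3 to 0.875 m from the base axis. Payload 6.4 kg.
Tool frame: the origin (TCP) lies between the finger pads; the fingertips stand 8 mm ahead of it and the grasp point (between the pads) lies 11 mm behind it; z points along the fingers, x is the direction in which the jaws open and shut, and the axes are right-handed (so a half turn about z gives the same grasp; the last joint's range is limited). The gripper opens to 85 mm and grips with 20 to 120 N. Pads are 22 mm wide; open, the fingers measure 114 mm over their backs; the gripper's body (76 mm by 85 mm) begins 54 mm behind the grasp point. The pads swing forward as they close: fully open they stand 13 mm farther back than shut.
Start: joints at [-1.547, 0.181, 1.607, -0, 1.354, -0.206], TCP at [0.131, -0.56, 0.239] pointing down, gripper open.
Joint ranges: [-2.99, 2.99], [-0.89, 2.07], [0.3, 2.58], [-1.14, 4.28], [0, 2.63], [-3.12, 3.12]. Speed limits (rad/s): [2.57, 2.57, 3.01, 3.14, 3.14, 3.14].

INTERFACE

Orientations are given as a unit quaternion [w, x, y, z].
In Python, from bench import ctrl gives the robot as it stands.
- The arm moves only by the tool drive_tool, never from a script. Its argument "commands" is a list of rows, each an object of numbers: "gripper": the closure, from 0 (fully open) to 1 (shut); "dx", "dy", "dz": the shift along the tool's x, y, z in cm; "turn": the turn about the tool's z in degrees. A call has 1 to 20 rows; each row is the pose to reach, as a shift and turn from the pose commanded when the call began, along the tool's axes at that moment; what a row does not reach only later rows make up. A row lasts 1/8 s, in which the tool goes at most 62.5 mm and 10.7 degrees, less where a joint would pass 70% of its speed; a pose out of reach is approached as far as the arm can. A call with a gripper value outside its range is refused whole. The fingers move at their own pace and stop on an object; the grip force is fixed at half the most. Time passes only in rows, so rows that repeat a pose let the fingers close. It gives the time, the measured TCP pose, the force and the opening at its end, in the units of the state.
- ctrl.get_obs(): the state, without advancing time (a new reading comes with each control period).
- ctrl.camera(name): name is "side" or "top"; returns a dict with "image" (420x560x3 uint8, red, green, blue), "mtx" (3x3 intrinsics, pixels), "R" (3x3) and "t" (3): a world point X has camera coordinates R X + t. Camera axes: x right, y down, z forward; pixel columns grow to the right and rows downward; lengths in m; the calibration is good to about 2 mm. A picture is of the moment at which its call begins. There is no depth.
- ctrl.hand_in(): hands the job in, once; it reports no verdict.
The state is a dict: "time_s": time; "q": joint angles; "dq": joint speeds; "joint_efforts": joint torques, N m; "eef_pos": TCP position; "eef_rot": TCP orientation; "wrist_force": force on the tool from outside, world axes, zero at the start; "torque": the same for the moment, N m; "opening": opening from 0.0 (shut) to 1.0 (fully open).
Only numpy, scipy, OpenCV 4.12 (cv2) and the standard library are available. Lean on these libraries where they do the work, as an engineer would, in place of code of your own. Each camera call takes 0.05 s, during which the arm holds its last target.

TASK

Sort the two finished battery cells down the chute: the failed one with the red tape, lying on the mat, goes into the red box, and the good one, standing in the tester beside the green lamp, into the green box; the cells beside the amber lamps are still being tested, so leave them in. For each cell first swing the chute's lever fully over towards the side where its box stands, then lower the cell into the hopper lying level, crosswise between the two end walls and down below the rim, and let it go only then. Do not disturb the boxes or the other things on the bench.

Things in the scene. Friction and masses are not known exactly. Their poses are not given: they have to be found in the camera images.
- tester: Fixed black three-bay cell tester, 156 (its x) x 120 (its y) x 48 mm high. Origin: centre of its underside, on the bench; its z is up. The flat deck is 48 mm above the bench. Three round pockets 21 mm wide and 40 mm deep stand in a row along its x at 45 mm pitch, on the line y = -12 mm; the lamps lie on a grey strip along the +y edge.
- cell_green: The good cell: a blue-wrapped cylindrical battery cell, 18.4 mm diameter, 65 mm long, about 46 g, with a white ring near its + end; it starts upright, + end up, in the tester pocket beside the green lamp (which pocket changes), standing 25 mm out of the deck. Origin: middle of the cell; its z runs along the cell to the + end.
- cell_red: The failed cell: the same kind of cell (18.4 mm diameter, 65 mm long, about 46 g) with a broad band of red tape round its middle; it starts lying on the mat, in the trough and roughly along it. Origin: middle of the cell; its x runs along the cell to the + end.
- cell_amber_1: A like cell, still under test: upright in the tester pocket beside an amber lamp, 25 mm out of the deck; it stays there. Origin: middle of the cell, z along it.
- cell_amber_2: A like cell, still under test: upright in the tester pocket beside an amber lamp, 25 mm out of the deck; it stays there. Origin: middle of the cell, z along it.
- lamp_green: Green indicator lamp, a flat window 26 x 18 mm, 3 mm high, on the tester's deck strip, 57 mm from its pocket in the tester's +y direction. Origin: centre of its underside.
- lamp_amber_1: Amber indicator lamp, a flat window 26 x 18 mm, 3 mm high, on the tester's deck strip, 57 mm from its pocket in the tester's +y direction. Origin: centre of its underside.
- lamp_amber_2: Amber indicator lamp, a flat window 26 x 18 mm, 3 mm high, on the tester's deck strip, 57 mm from its pocket in the tester's +y direction. Origin: centre of its underside.
- mat: Fixed blue silicone repair mat, 190 (its x) x 110 (its y) mm, 3 mm thick. Origin: centre of its underside, z up. Two ribs along its x at y = +/-22 mm, 150 mm long, 4 mm wide, 2.5 mm above the mat: the 40 mm trough between them keeps a cell laid along it from rolling off. The place to lay a cell down and take it again across its middle; it has room for one cell at a time.
- chute: Fixed two-way sorting chute with a grey hopper on top, about 196 mm (its y) x 100 mm (its x) x 178 mm high. Origin: centre of its underside on the bench; z up, +y is its left side. A cell let go in the hopper drops about 30 mm on to an orange rocking plate and rolls out to the side the plate slopes to, into the box that stands there.
- hopper (a point): Centre of the hopper's rim opening, 178 mm above the bench; axes as the chute's. 95 mm along x at the rim, 72 mm between the end walls from 20 mm down; 168 mm along y, sides sloping at 32 degrees to a throat 32 mm wide, 42 mm down. A cell goes in with its length along x; fingers holding it across y, tips up to 28 mm below the rim, have room. The end walls leave a gripper no way in but from straight above.
- diverter (a joint): Angle of the diverter lever and plate, rad: 0 with the lever upright, +0.48 fully over to the chute's +y side, -0.48 fully over to its -y side. Cells roll to the side the lever leans to. It may start anywhere and stays where it is left; about 1.5 N at the knob moves it. It counts as fully over beyond 0.40.
- lever_pivot (a point): Point of the lever's axis (the axis is the chute's x) in the plane of the lever, 118 mm above the bench, on the robot's side of the chute (78 mm from its middle in -x).
- lever_knob (a point): Centre of the black ball knob, 22 mm diameter, 78 mm from the pivot at the lever's upper end (9 mm thick steel stem below it). It swings in the chute's y-z plane.
- box_green: Green open box, 110 x 110 mm, 60 mm high, 3 mm walls, loose, standing at one outlet of the chute, its middle 142 mm from the chute's along y. Origin: centre of its underside. Which side it stands on changes.
- box_red: Red open box, the same size, at the chute's other outlet. Origin: centre of its underside.
- multimeter: Loose yellow multimeter lying on the bench, 150 x 75 x 38 mm; leave it. Origin: centre of its underside.
- tape_roll: Loose roll of black tape lying flat, 68 mm wide, 18 mm high; leave it. Origin: centre of its underside.
- screwdriver: Loose screwdriver with a red handle, 160 mm long, 26 mm thick, lying along its x; leave it. Origin: under its middle.
Mind the look-alikes: they are no part of the job. There is more than one size of the chute; the one meant has the size given above. What is shaped like the cell_red but brown is not meant.

How it is judged:
By the outcome, as a careful person would: the job done as asked, in the order asked, and still so for the second after the job is handed in, with the robot touching nothing.
It also fails if it takes over 72 s, if anything falls off the work surface, if the arm or the gripper's body presses on something with over 40 N, if the wrist force passes 120 N, or if a joint passes its speed limit or range.

## Working session

There is one attempt and no reset: what is moved stays moved. The work goes in short steps, Python scripts to look and compute and a tool call to move; the robot and the scene stay as the last step left them, time stands still between calls to the robot, and variables do not carry over. Pictures are saved under pics/ and viewed, and the job is handed in when it is done.

Besides the shell and the picture viewer there is one more tool, called after "Call:" as name(argument=value, ...) on one line, values as JSON. drive_tool: Moves the arm, as the interface text tells. Its arguments: {"type":"object","properties":{"commands":{"type":"array","items":{"type":"object","properties":{"gripper":{"type":"number"},"dx":{"type":"number"},"dy":{"type":"number"},"dz":{"type":"number"},"turn":{"type":"number"}}}}},"required":["commands"]}

```bash
ls; mkdir -p pics; python3 - <<'E'
from bench import ctrl
import cv2,pickle
o=ctrl.get_obs();print(o)
for n in("side","top"):
    c=ctrl.camera(n);cv2.imwrite(f"pics/{n}0.png",c["image"][:,:,::-1]);pickle.dump(c,open(f"{n}0.pkl","wb"))
    print(n,c["mtx"],c["R"],c["t"])
E
```

```text
pics
{'time_s': 0.0, 'q': array([-1.54730525e+00,  1.81569445e-01,  1.60806586e+00, -1.87973075e-05,
        1.35379909e+00, -2.06295883e-01]), 'dq': array([-3.42599267e-04, -4.67582267e-04, -3.43269353e-05, -3.16528458e-04,
       -3.21563428e-04, -1.69433783e-03]), 'joint_efforts': array([ 6.37211269e-04, -4.44868577e+01, -3.51333046e+01, -2.04191241e-05,
        9.05719469e-03, -3.29674293e-06]), 'eef_pos': array([ 0.13096779, -0.55930021,  0.23834022]), 'eef_rot': array([-7.02003364e-04,  7.83509097e-01, -6.21379632e-01, -5.96057702e-04]), 'wrist_force': array([ 0.27416001,  0.28345022, -0.00833698]), 'torque': array([ 0.0246443 ,  0.02587339, -0.02342859]), 'opening': 1.0017121277067014}
side [[530.01875781   0.         280.46943162]
 [  0.         530.01875781 207.53074029]
 [  0.           0.           1.        ]] [[ 0.99097479 -0.13298689 -0.01683632]
 [-0.09625764 -0.61855367 -0.77982423]
 [ 0.09329223  0.77440677 -0.62577209]] [-0.59509287  0.16021759  1.17334169]
top [[433.08363266   0.         270.36441757]
 [  0.         433.08363266 208.72105969]
 [  0.           0.           1.        ]] [[-0.00110281 -0.99997798 -0.00654464]
 [-0.97206948  0.00260796 -0.23467878]
 [ 0.23469068  0.00610304 -0.97205094]] [0.03594928 0.61914863 1.02734949]
```

View pics/side0.png

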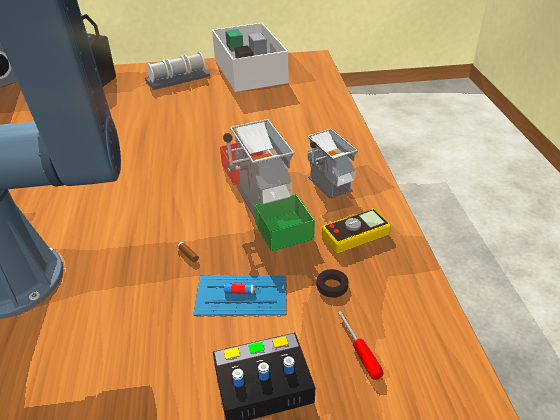

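View pics/top0.png

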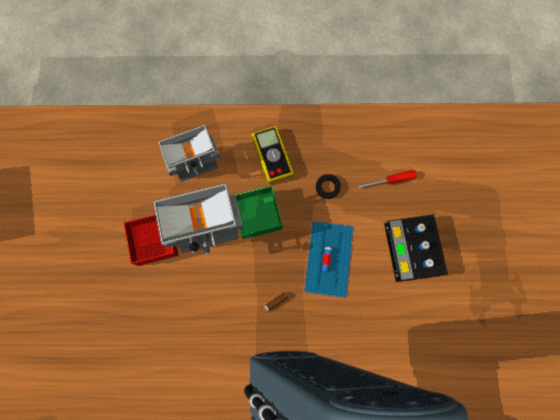

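Side view: big chute at (262,160), small chute at (332,160). The red-taped cell is on the mat at (239,289), the brown look-alike at (188,252), and the tester's green lamp at (257,348) with its cell at (263,370). Top view: big chute (196,212), red box (150,240) on +y, green box (258,212) on -y, red cell (327,259), brown (276,301), tester (415,248).

Choice: the red-banded cell on the mat, not the brown one at top (276,301); the larger chute at (196,212), not the one at (188,150); the pocket beside the green lamp at top (400,249), whose cell is at about (424,245).

```bash
cat > h.py <<'E'
import numpy as np,cv2,pickle
def ld(n): return pickle.load(open(n+".pkl","rb"))
def ray(c,p):
    d=c["R"].T@np.linalg.inv(c["mtx"])@np.array([p[0],p[1],1.0]); return -c["R"].T@c["t"],d/np.linalg.norm(d)
def onz(c,p,z):
    o,d=ray(c,p); return o+d*(z-o[2])/d[2]
def tri(c1,p1,c2,p2):
    P=[c["mtx"]@np.c_[c["R"],c["t"]] for c in(c1,c2)]
    X=cv2.triangulatePoints(P[0],P[1],np.array(p1,float),np.array(p2,float));return X[:3,0]/X[3,0]
def proj(c,X):
    v=c["mtx"]@(c["R"]@np.array(X)+c["t"]);return v[:2]/v[2]
def snap(n,tag):
    from bench import ctrl
    c=ctrl.camera(n);pickle.dump(c,open(f"{n}{tag}.pkl","wb"));return c
def crop(c,x0,y0,x1,y1,k,f):
    cv2.imwrite(f,cv2.resize(np.ascontiguousarray(c["image"][y0:y1,x0:x1,::-1]),None,fx=k,fy=k,interpolation=cv2.INTER_CUBIC))
E
python3 - <<'E'
from h import *
s,t=ld("side0"),ld("top0")
crop(t,110,170,300,280,4,"pics/t_chute.png")
crop(t,290,200,460,310,4,"pics/t_cells.png")
crop(s,180,100,340,260,4,"pics/s_chute.png")
crop(s,180,260,330,420,4,"pics/s_cells.png")
E
```

```text
(no output)
```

View pics/t_chute.png

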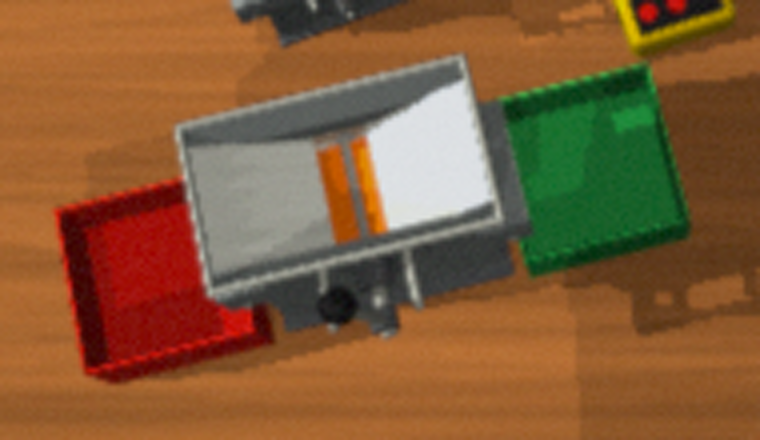

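View pics/t_cells.png

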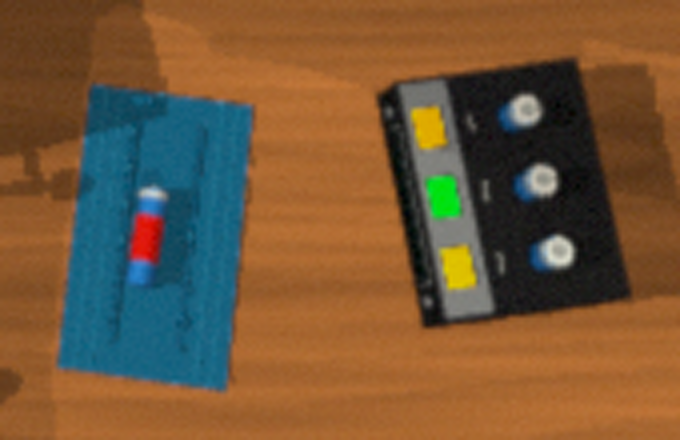

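View pics/s_chute.png

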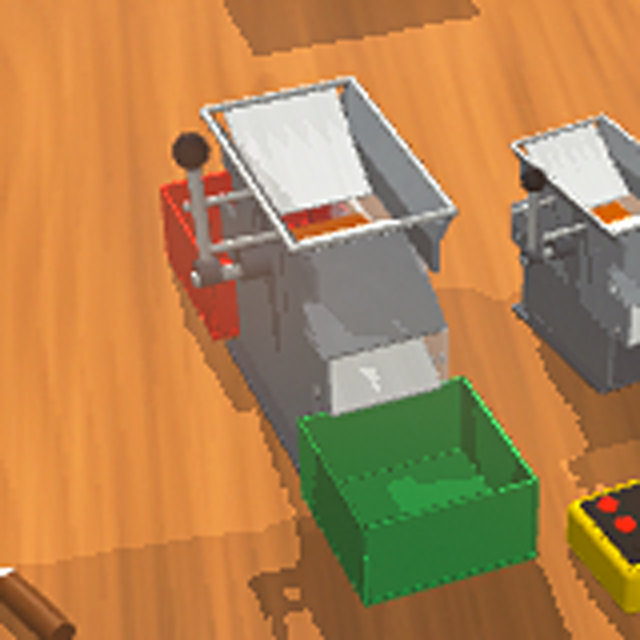

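View pics/s_cells.png

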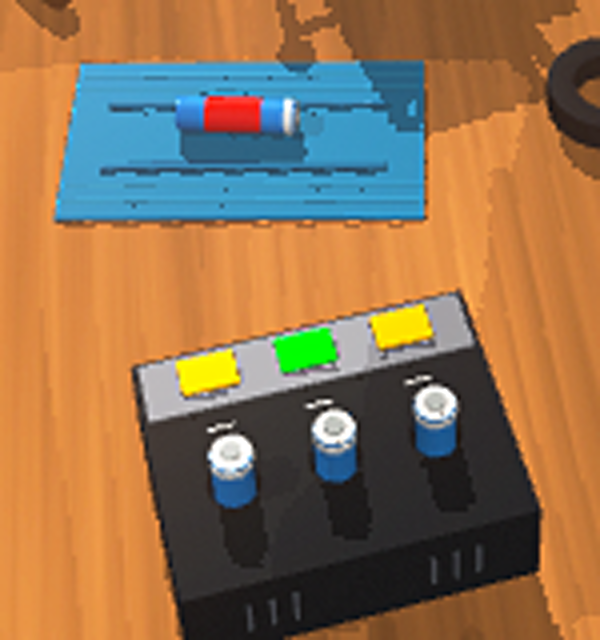

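```bash
cat > m.py <<'E'
from h import *
np.set_printoptions(precision=4,suppress=True)
s,t=ld("side0"),ld("top0")
def o(p,x0,y0,k=4): return ((p[0]+.5)/k-.5+x0,(p[1]+.5)/k-.5+y0)
TC=lambda p:o(p,110,170); TL=lambda p:o(p,290,200); SC=lambda p:o(p,180,100); SL=lambda p:o(p,180,260)
tc=[TC(p) for p in[(180,127),(463,58),(500,218),(210,290)]]
sc=[SC(p) for p in[(350,79),(455,212),(295,248),(203,109)]]
A=np.array([onz(t,p,.178) for p in tc]);B=np.array([onz(s,p,.178) for p in sc])
print(A,A.mean(0));print(B,B.mean(0))
for M in(A,B):
    e=M[0]-M[1]+M[3]-M[2];print("yaw(y axis dir left)",np.degrees(np.arctan2(-e[0],e[1])),np.linalg.norm(M[0]-M[1]),np.linalg.norm(M[0]-M[3]))
print("knob",tri(t,TC((337,305)),s,SC((190,151))))
for n,a,b in[("far",(525,110),(436,402)),("mid",(543,181),(334,425)),("near",(557,251),(231,452))]:
    print(n,onz(t,TL(a),.073),onz(s,SL(b),.073))
lt=[TL(p) for p in[(429,128),(444,196),(459,268)]];ls=[SL(p) for p in[(402,326),(306,350),(208,372)]]
for a,b in zip(lt,ls): print("lamp",onz(t,a,.051),onz(s,b,.051))
# red cell: red tape mask
for c,nm in((t,"t"),(s,"s")):
    im=c["image"].astype(int);m=((im[...,0]>150)&(im[...,1]<90)&(im[...,2]<90)).astype(np.uint8)
    n,l,st,ce=cv2.connectedComponentsWithStats(m)
    for i in range(1,n):
        if st[i,4]>25: print(nm,ce[i],st[i])
print("cell ends top",onz(t,TL((152,190)),.0122),onz(t,TL((140,284)),.0122))
print("cell ends side",onz(s,SL((294,117)),.0122),onz(s,SL((180,112)),.0122))
print("mat",[onz(t,TL(p),.003)[:2] for p in[(93,86),(252,104),(226,390),(60,367)]])
E
python3 m.py
```

```text
[[0.6122 0.3013 0.178 ]
 [0.6533 0.1388 0.178 ]
 [0.5582 0.1155 0.178 ]
 [0.5172 0.2785 0.178 ]] [0.5852 0.2085 0.178 ]
[[0.6099 0.3038 0.178 ]
 [0.6525 0.1392 0.178 ]
 [0.5571 0.1165 0.178 ]
 [0.5146 0.2812 0.178 ]] [0.5835 0.2102 0.178 ]
yaw(y axis dir left) 14.154340355999851 0.1675915835793384 0.09776227830068095
yaw(y axis dir left) 14.468900255891926 0.17005381826713492 0.09792310472070527
knob [0.5045 0.203  0.1956]
far [ 0.5708 -0.3434  0.073 ] [ 0.5694 -0.3464  0.073 ]
mid [ 0.5258 -0.3508  0.073 ] [ 0.5247 -0.3515  0.073 ]
near [ 0.4823 -0.3557  0.073 ] [ 0.4802 -0.3584  0.073 ]
lamp [ 0.5636 -0.2888  0.051 ] [ 0.5621 -0.2883  0.051 ]
lamp [ 0.5198 -0.2952  0.051 ] [ 0.5172 -0.295   0.051 ]
lamp [ 0.4743 -0.3013  0.051 ] [ 0.4724 -0.3005  0.051 ]
t [186.4483 152.4828] [184 147   6  11  29]
t [401.4661 175.6822] [385 169  32  14 236]
t [194.0177 218.7788] [190 208   9  22 113]
t [132.7232 231.9286] [123 214  32  51 112]
t [147.6591 233.5034] [136 221  25  26 443]
t [161.4205 253.0114] [136 247  38  15  88]
t [325.875  258.9375] [323 254   7  11  64]
s [233.9118 145.6471] [231 143   7   6  34]
s [228.6621 166.3621] [220 145  20  40 290]
s [237.6066 288.0574] [231 284  14   9 122]
s [368.4745 359.0127] [353 338  31  42 550]
cell ends top [ 0.5298 -0.1153  0.0122] [ 0.4683 -0.1056  0.0122]
cell ends side [ 0.5265 -0.1172  0.0122] [ 0.4667 -0.1046  0.0122]
mat [array([ 0.6017, -0.0791]), array([ 0.5891, -0.1854]), array([ 0.4011, -0.16  ]), array([ 0.4158, -0.0533])]
```

```bash
cat >> h.py <<'E'
np.set_printoptions(precision=4,suppress=True)
C=np.array([.5843,.2093]);YC=np.radians(14.3)
def ch(x,y): 
    c,s=np.cos(YC),np.sin(YC);return C+np.array([c*x-s*y,s*x+c*y])
def plan(xyz,head=None):
    from bench import ctrl
    from scipy.spatial.transform import Rotation as Ro
    o=ctrl.get_obs();w,x,y,z=o["eef_rot"];R=Ro.from_quat([x,y,z,w]).as_matrix()
    h=np.degrees(np.arctan2(R[1,0],R[0,0]))
    d=R.T@(np.array(xyz)-o["eef_pos"])*100
    tn=0 if head is None else -((head-h+180)%360-180)
    print("t",round(o["time_s"],2),"pos",o["eef_pos"],"head",round(h,2),"open",round(o["opening"],3),"F",o["wrist_force"],"-> d(cm)",d,"turn",round(tn,2))
E
python3 - <<'E'
from h import *
t,s=ld("top0"),ld("side0")
print(onz(t,(325.875,258.94),.018),onz(s,(237.61,288.06),.018),tri(t,(325.875,258.94),s,(237.61,288.06)))
plan([*ch(-.078,-.030),.30],-75.7)
plan([*ch(-.078,-.030),.188],-75.7)
plan([*ch(-.078,.008),.188],-75.7)
E
```

```text
[ 0.498  -0.1091  0.018 ] [ 0.494  -0.1154  0.018 ] [ 0.4959 -0.11    0.0126]
t 0.1 pos [ 0.131  -0.5594  0.2385] head -76.83 open 0.999 F [ 0.2967 -0.554  -0.0813] -> d(cm) [-61.3799 -53.912   -6.0413] turn -1.13
t 0.1 pos [ 0.131  -0.5594  0.2385] head -76.83 open 0.999 F [ 0.2967 -0.554  -0.0813] -> d(cm) [-61.3625 -53.9085   5.1587] turn -1.13
t 0.1 pos [ 0.131  -0.5594  0.2385] head -76.83 open 0.999 F [ 0.2967 -0.554  -0.0813] -> d(cm) [-65.1618 -53.8333   5.1645] turn -1.13
```

Call:
drive_tool(commands=[{"dz": -6,"gripper": 1},{"dx": -61.4,"dy": -53.9,"dz": -6,"turn": -1.1,"gripper": 1},{"dx": -61.4,"dy": -53.9,"dz": -6,"turn": -1.1,"gripper": 1},{"dx": -61.4,"dy": -53.9,"dz": -6,"turn": -1.1,"gripper": 1},{"dx": -61.4,"dy": -53.9,"dz": -6,"turn": -1.1,"gripper": 1},{"dx": -61.4,"dy": -53.9,"dz": -6,"turn": -1.1,"gripper": 1},{"dx": -61.4,"dy": -53.9,"dz": -6,"turn": -1.1,"gripper": 1},{"dx": -61.4,"dy": -53.9,"dz": -6,"turn": -1.1,"gripper": 1},{"dx": -61.4,"dy": -53.9,"dz": -6,"turn": -1.1,"gripper": 1},{"dx": -61.4,"dy": -53.9,"dz": -6,"turn": -1.1,"gripper": 1},{"dx": -61.4,"dy": -53.9,"dz": -6,"turn": -1.1,"gripper": 1},{"dx": -61.4,"dy": -53.9,"dz": -6,"turn": -1.1,"gripper": 1},{"dx": -61.4,"dy": -53.9,"dz": -6,"turn": -1.1,"gripper": 1},{"dx": -61.4,"dy": -53.9,"dz": -6,"turn": -1.1,"gripper": 1},{"dx": -61.4,"dy": -53.9,"dz": -6,"turn": -1.1,"gripper": 1},{"dx": -61.4,"dy": -53.9,"dz": -6,"turn": -1.1,"gripper": 1},{"dx": -61.4,"dy": -53.9,"dz": -6,"turn": -1.1,"gripper": 1}])

```text
invalid input at $.commands[0]: expected keys gripper, dx, dy, dz, turn
```

```bash
python3 - <<'E'
from h import *
plan([*ch(-.078,-.030),.188],-75.7)
plan([*ch(-.078,.008),.188],-75.7)
s=snap("side","1");t=snap("top","1")
crop(s,150,60,350,260,3,"pics/s1.png")
E
```

```text
t 0.1 pos [ 0.131  -0.5594  0.2385] head -76.83 open 0.999 F [ 0.2967 -0.554  -0.0813] -> d(cm) [-61.3625 -53.9085   5.1587] turn -1.13
t 0.1 pos [ 0.131  -0.5594  0.2385] head -76.83 open 0.999 F [ 0.2967 -0.554  -0.0813] -> d(cm) [-65.1618 -53.8333   5.1645] turn -1.13
```

View pics/s1.png

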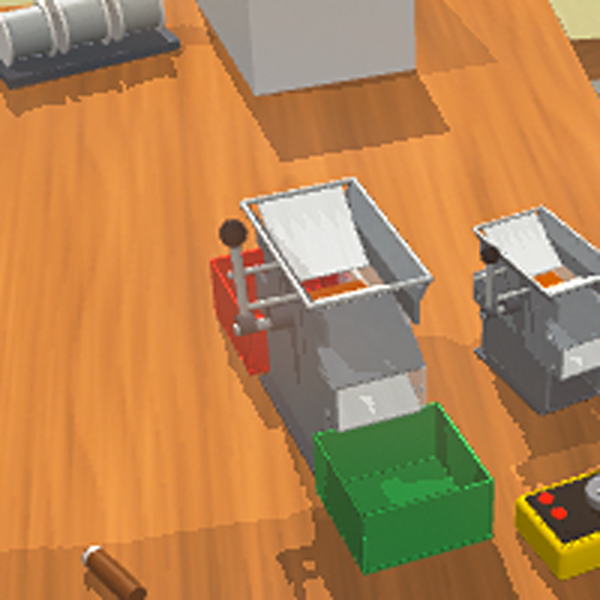

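The rows need every key, so nothing moved and the scene is unchanged: knob at crop (233,232), upright leaning slightly to +y. Resending with all keys.

Call:
drive_tool(commands=[{"dx": 0,"dy": 0,"dz": -6,"turn": 0,"gripper": 1},{"dx": -61.4,"dy": -53.9,"dz": -6,"turn": -1.1,"gripper": 1},{"dx": -61.4,"dy": -53.9,"dz": -6,"turn": -1.1,"gripper": 1},{"dx": -61.4,"dy": -53.9,"dz": -6,"turn": -1.1,"gripper": 1},{"dx": -61.4,"dy": -53.9,"dz": -6,"turn": -1.1,"gripper": 1},{"dx": -61.4,"dy": -53.9,"dz": -6,"turn": -1.1,"gripper": 1},{"dx": -61.4,"dy": -53.9,"dz": -6,"turn": -1.1,"gripper": 1},{"dx": -61.4,"dy": -53.9,"dz": -6,"turn": -1.1,"gripper": 1},{"dx": -61.4,"dy": -53.9,"dz": -6,"turn": -1.1,"gripper": 1},{"dx": -61.4,"dy": -53.9,"dz": -6,"turn": -1.1,"gripper": 1},{"dx": -61.4,"dy": -53.9,"dz": -6,"turn": -1.1,"gripper": 1},{"dx": -61.4,"dy": -53.9,"dz": -6,"turn": -1.1,"gripper": 1},{"dx": -61.4,"dy": -53.9,"dz": -6,"turn": -1.1,"gripper": 1},{"dx": -61.4,"dy": -53.9,"dz": -6,"turn": -1.1,"gripper": 1},{"dx": -61.4,"dy": -53.9,"dz": -6,"turn": -1.1,"gripper": 1},{"dx": -61.4,"dy": -53.9,"dz": -6,"turn": -1.1,"gripper": 1}])

```text
time_s: 2.2
eef_pos: [0.5156, 0.1609, 0.2987]
eef_rot: [0.001, 0.79, -0.613, -0.0]
wrist_force: [-0.2, -0.0, -0.1]
opening: -0.001
```

```bash
python3 - <<'E'
from h import *
plan([*ch(-.078,-.030),.188],-75.7)
plan([*ch(-.078,.008),.188],-75.7)
s=snap("side","1")
crop(s,150,60,350,260,3,"pics/s1b.png")
E
```

```text
t 2.2 pos [0.5156 0.1609 0.2987] head -75.66 open -0.001 F [-0.1766 -0.0188 -0.0773] -> d(cm) [ 0.0009 -0.0728 11.0705] turn 0.04
t 2.2 pos [0.5156 0.1609 0.2987] head -75.66 open -0.001 F [-0.1766 -0.0188 -0.0773] -> d(cm) [-3.7991 -0.0751 11.0697] turn 0.04
```

View pics/s1b.png

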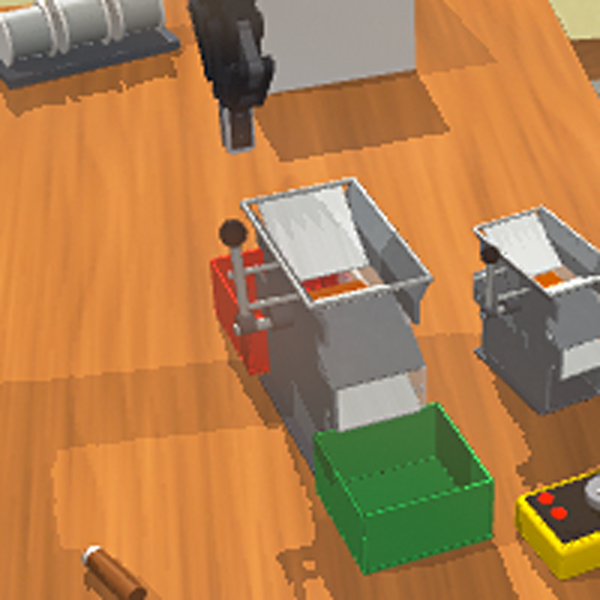

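The fingers are shut above the lever at crop (238,130), clear of the rim. Now lowering beside the knob and pushing to +y.

Call:
drive_tool(commands=[{"dx": 0,"dy": 0,"dz": 6,"turn": 0,"gripper": 1},{"dx": 0,"dy": 0,"dz": 11.1,"turn": 0,"gripper": 1},{"dx": 0,"dy": 0,"dz": 11.1,"turn": 0,"gripper": 1},{"dx": -0.8,"dy": 0,"dz": 11.1,"turn": 0,"gripper": 1},{"dx": -1.6,"dy": 0,"dz": 11.1,"turn": 0,"gripper": 1},{"dx": -2.2,"dy": 0,"dz": 11.1,"turn": 0,"gripper": 1},{"dx": -2.8,"dy": 0,"dz": 11.1,"turn": 0,"gripper": 1},{"dx": -3.3,"dy": 0,"dz": 11.1,"turn": 0,"gripper": 1},{"dx": -3.6,"dy": 0,"dz": 11.1,"turn": 0,"gripper": 1},{"dx": -3.8,"dy": 0,"dz": 11.1,"turn": 0,"gripper": 1},{"dx": -3.8,"dy": 0,"dz": 11.1,"turn": 0,"gripper": 1}])

```text
time_s: 3.62
eef_pos: [0.5063, 0.1977, 0.188]
eef_rot: [0.0, 0.789, -0.614, -0.0]
wrist_force: [0.4, -0.8, 0.1]
opening: -0.001
```

```bash
python3 - <<'E'
from h import *
plan([*ch(-.078,.011),.188],-75.7)
s=snap("side","2")
crop(s,200,100,300,200,5,"pics/s2.png")
t=snap("top","2")
crop(t,150,190,250,280,5,"pics/t2.png")
E
```

```text
t 3.62 pos [0.5063 0.1977 0.188 ] head -75.73 open -0.001 F [ 0.3811 -0.7745  0.1067] -> d(cm) [-0.3003 -0.0439  0.0037] turn -0.03
```

View pics/s2.png

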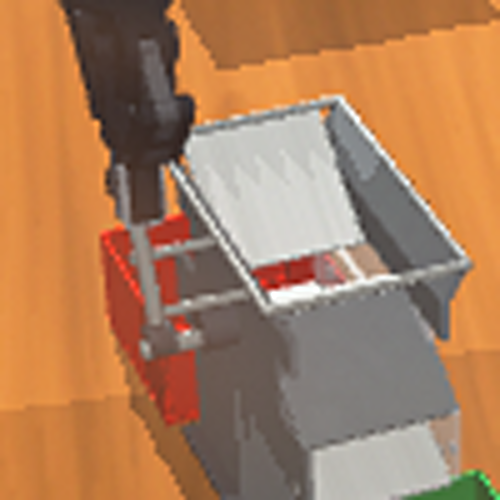

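View pics/t2.png

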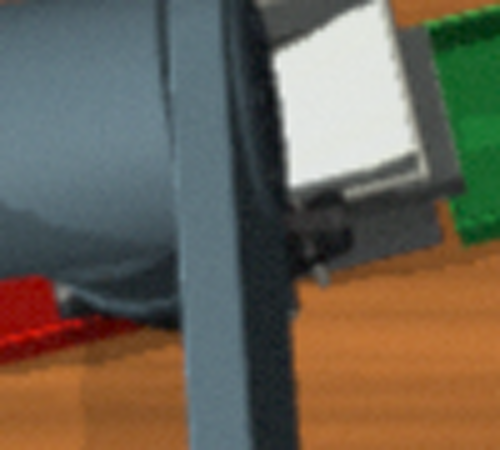

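The lever has swung towards +y and the plate opens onto the red side; the fingers hide the knob. Pushing on gently, watching for force.

Call:
drive_tool(commands=[{"dx": -0.2,"dy": 0,"dz": 0,"turn": 0,"gripper": 1},{"dx": -0.4,"dy": 0,"dz": 0,"turn": 0,"gripper": 1},{"dx": -0.4,"dy": 0,"dz": 0,"turn": 0,"gripper": 1}])

```text
time_s: 4.1
eef_pos: [0.5057, 0.2011, 0.1882]
eef_rot: [0.0, 0.789, -0.614, 0.0]
wrist_force: [1.0, -3.3, -0.3]
opening: -0.002
```

Call:
drive_tool(commands=[{"dx": -0.15,"dy": 0,"dz": 0,"turn": 0,"gripper": 1},{"dx": -0.15,"dy": 0,"dz": 0,"turn": 0,"gripper": 1}])

```text
time_s: 4.35
eef_pos: [0.5056, 0.2014, 0.1882]
eef_rot: [0.001, 0.789, -0.614, 0.001]
wrist_force: [1.5, -8.1, -1.4]
opening: 0.004
```

```bash
python3 - <<'E'
from h import *
plan([.497,-.1105,.30],-100)
plan([.497,-.1105,.12],-100)
E
```

```text
t 4.35 pos [0.5056 0.2014 0.1882] head -75.75 open 0.004 F [ 1.5301 -8.1345 -1.4397] -> d(cm) [ 30.0539   8.5176 -11.0924] turn 24.25
t 4.35 pos [0.5056 0.2014 0.1882] head -75.75 open 0.004 F [ 1.5301 -8.1345 -1.4397] -> d(cm) [30.0036  8.5117  6.9076] turn 24.25
```

Call:
drive_tool(commands=[{"dx": 1.5,"dy": 0,"dz": 0,"turn": 0,"gripper": 1},{"dx": 1.5,"dy": 0,"dz": -5,"turn": 0,"gripper": 1},{"dx": 4,"dy": 1,"dz": -9,"turn": 0,"gripper": 0.4},{"dx": 9,"dy": 2,"dz": -9,"turn": 8,"gripper": 0.4},{"dx": 14,"dy": 4,"dz": -9,"turn": 16,"gripper": 0.4},{"dx": 20,"dy": 6,"dz": -9,"turn": 24.2,"gripper": 0.4},{"dx": 26,"dy": 8,"dz": -7,"turn": 24.2,"gripper": 0.4},{"dx": 30,"dy": 8.5,"dz": -3,"turn": 24.2,"gripper": 0.4},{"dx": 30,"dy": 8.5,"dz": 2,"turn": 24.2,"gripper": 0.4},{"dx": 30,"dy": 8.5,"dz": 6.9,"turn": 24.2,"gripper": 0.4},{"dx": 30,"dy": 8.5,"dz": 6.9,"turn": 24.2,"gripper": 0.4},{"dx": 30,"dy": 8.5,"dz": 6.9,"turn": 24.2,"gripper": 0.4}])

```text
time_s: 5.85
eef_pos: [0.498, -0.1093, 0.1211]
eef_rot: [0.001, -0.643, 0.766, -0.001]
wrist_force: [1.4, 0.4, 0.3]
opening: 0.6
```

```bash
python3 - <<'E'
from h import *
plan([.497,-.1105,.0145],-100)
s=snap("side","3")
crop(s,160,200,320,340,4,"pics/s3.png")
crop(s,200,100,300,200,5,"pics/s3c.png")
t=snap("top","3")
crop(t,150,190,250,280,5,"pics/t3c.png")
E
```

```text
t 5.85 pos [ 0.498  -0.1093  0.1211] head -99.93 open 0.6 F [1.3614 0.3916 0.2918] -> d(cm) [ 0.1333  0.0995 10.6629] turn 0.07
```

View pics/s3.png

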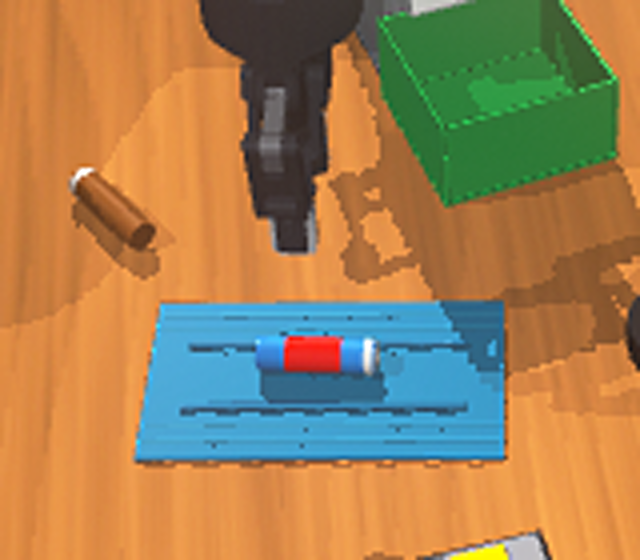

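View pics/s3c.png

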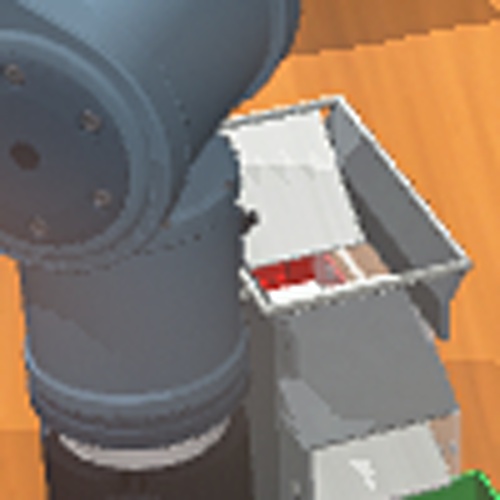

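View pics/t3c.png

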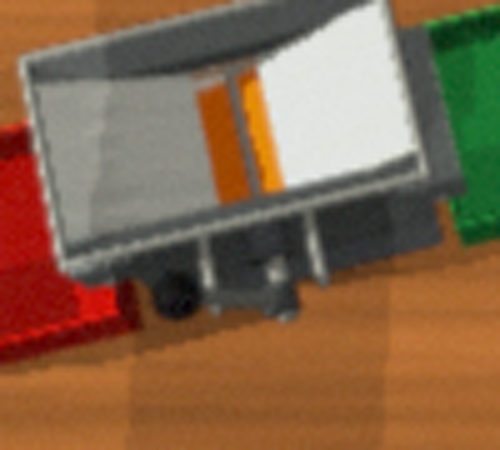

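The knob is now at crop (177,296), resting against the left stop, so it is over to the red side. The jaws hang above the red-taped cell at crop (318,356).

Call:
drive_tool(commands=[{"dx": 0.15,"dy": 0.1,"dz": 3,"turn": 0,"gripper": 0.4},{"dx": 0.15,"dy": 0.1,"dz": 6,"turn": 0,"gripper": 0.4},{"dx": 0.15,"dy": 0.1,"dz": 9,"turn": 0,"gripper": 0.4},{"dx": 0.15,"dy": 0.1,"dz": 10.6,"turn": 0,"gripper": 0.4},{"dx": 0.15,"dy": 0.1,"dz": 10.6,"turn": 0,"gripper": 0.4},{"dx": 0.15,"dy": 0.1,"dz": 10.6,"turn": 0,"gripper": 0.4}])

```text
time_s: 6.7
eef_pos: [0.4968, -0.1106, 0.0147]
eef_rot: [0.001, -0.643, 0.766, -0.001]
wrist_force: [0.1, 1.0, 0.4]
opening: 0.6
```

```bash
python3 - <<'E'
from h import *
p=onz(ld("top3"),(150+177.5/5-.5,190+296.5/5-.5),.187)[:2]-C
print("knob y",-np.sin(YC)*p[0]+np.cos(YC)*p[1],"ang",np.arcsin((-np.sin(YC)*p[0]+np.cos(YC)*p[1])/.078))
plan([.497,-.1105,.0145],-100)
s=snap("side","4")
crop(s,180,220,300,320,5,"pics/s4.png")
E
```

```text
knob y 0.035189797664976125 ang 0.46805491327556115
t 6.7 pos [ 0.4968 -0.1106  0.0147] head -99.93 open 0.6 F [0.0889 0.9799 0.4416] -> d(cm) [-0.0149 -0.0202  0.0235] turn 0.07
```

View pics/s4.png

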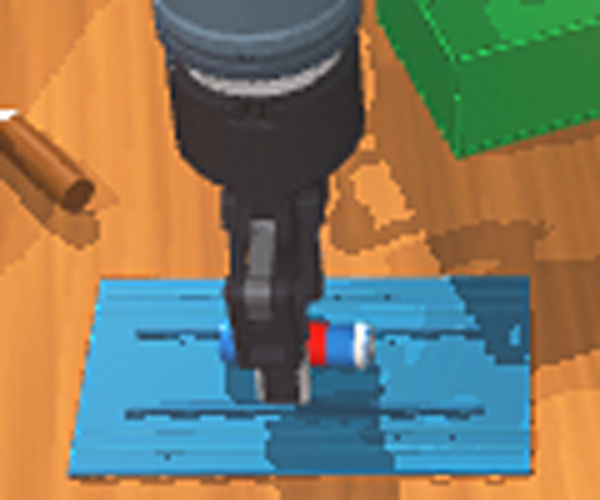

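The lever angle measures 0.47. The fingers straddle the cell; the near finger covers the left part of the tape because of the viewing angle. Closing and lifting.

Call:
drive_tool(commands=[{"dx": 0,"dy": 0,"dz": 0,"turn": 0,"gripper": 0.7},{"dx": 0,"dy": 0,"dz": 0,"turn": 0,"gripper": 1},{"dx": 0,"dy": 0,"dz": 0,"turn": 0,"gripper": 1},{"dx": 0,"dy": 0,"dz": 0,"turn": 0,"gripper": 1},{"dx": 0,"dy": 0,"dz": 0,"turn": 0,"gripper": 1},{"dx": 0,"dy": 0,"dz": -4,"turn": 0,"gripper": 1},{"dx": 0,"dy": 0,"dz": -10,"turn": 0,"gripper": 1},{"dx": 0,"dy": 0,"dz": -16,"turn": 0,"gripper": 1},{"dx": 0,"dy": 0,"dz": -22,"turn": 0,"gripper": 1},{"dx": 0,"dy": 0,"dz": -24,"turn": 0,"gripper": 1},{"dx": 0,"dy": 0,"dz": -24,"turn": 0,"gripper": 1}])

```text
time_s: 8.12
eef_pos: [0.4965, -0.1105, 0.2553]
eef_rot: [0.001, -0.643, 0.766, -0.002]
wrist_force: [0.5, 0.5, -0.2]
opening: 0.19
```

```bash
python3 - <<'E'
from h import *
plan([*ch(0,0),.25],-75.7)
s=snap("side","5")
crop(s,180,130,300,230,6,"pics/s5.png")
t=snap("top","5")
crop(t,250,180,400,300,5,"pics/t5.png")
E
```

```text
t 8.12 pos [ 0.4965 -0.1105  0.2553] head -99.93 open 0.19 F [ 0.4996  0.4804 -0.2052] -> d(cm) [-33.0179  -3.1326   0.5049] turn -24.23
```

View pics/s5.png

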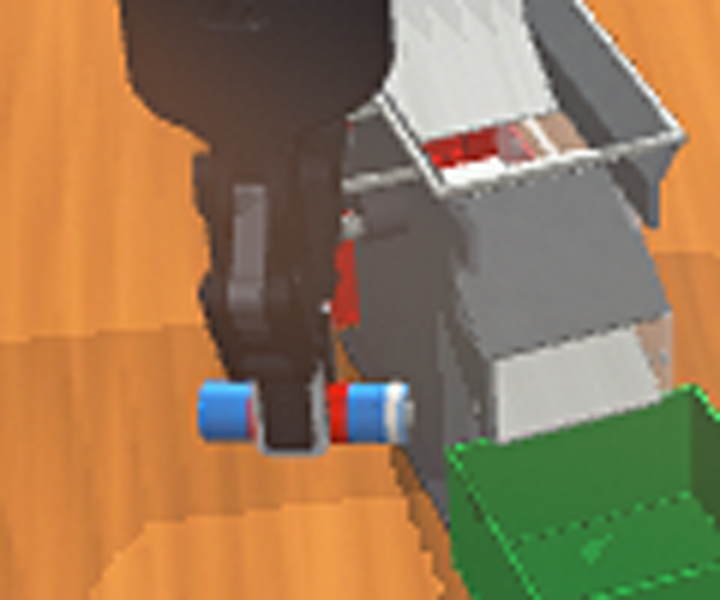

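View pics/t5.png

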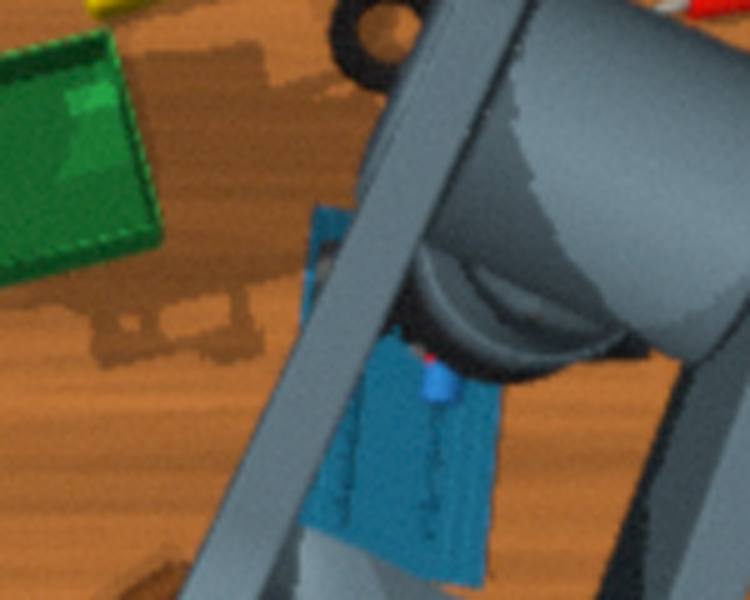

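```bash
python3 - <<'E'
from h import *
s=ld("side5");T=np.array([.4965,-.1105,.2553]);a=np.radians(-9.93);u=np.array([np.cos(a),np.sin(a),0]);n=np.array([-u[1],u[0],0])
def st(p):
    o,d=ray(s,(180+(p[0]+.5)/6-.5,130+(p[1]+.5)/6-.5));X=o+d*((T-o)@n)/(d@n);return (X-T)@u,X[2]-T[2]
for p in[(200,410),(254,410),(330,412),(348,412),(408,413),(290,445)]:print(p,st(p))
E
```

```text
(200, 410) (np.float64(-0.03182461860221927), np.float64(-0.001254958140638196))
(254, 410) (np.float64(-0.015131554854834663), np.float64(-0.0010208568639790694))
(330, 412) (np.float64(0.008258351779428599), np.float64(-0.0014677955718127023))
(348, 412) (np.float64(0.01380564323535918), np.float64(-0.00138977864711326))
(408, 413) (np.float64(0.03225198460107755), np.float64(-0.0015176355876418968))
(290, 445) (np.float64(-0.005104927241242908), np.float64(-0.014563710019921128))
```

The cell is held across its middle (within 0.5 mm) and level. Moving it above the hopper.

Call:
drive_tool(commands=[{"dx": -5,"dy": -0.5,"dz": 0,"turn": -5,"gripper": 1},{"dx": -11,"dy": -1,"dz": 0,"turn": -12,"gripper": 1},{"dx": -17,"dy": -1.6,"dz": 0,"turn": -18,"gripper": 1},{"dx": -23,"dy": -2.2,"dz": 0,"turn": -24.2,"gripper": 1},{"dx": -29,"dy": -2.7,"dz": 0,"turn": -24.2,"gripper": 1},{"dx": -33,"dy": -3.1,"dz": 0,"turn": -24.2,"gripper": 1},{"dx": -33,"dy": -3.1,"dz": 0,"turn": -24.2,"gripper": 1},{"dx": -33,"dy": -3.1,"dz": 0,"turn": -24.2,"gripper": 1}])

```text
time_s: 9.22
eef_pos: [0.582, 0.2091, 0.2511]
eef_rot: [0.002, 0.79, -0.614, -0.001]
wrist_force: [0.1, 0.0, -0.6]
opening: 0.186
```

```bash
python3 - <<'E'
from h import *
plan([*ch(0,0),.160],-75.7)
s=snap("side","6")
crop(s,190,60,310,160,6,"pics/s6.png")
E
```

```text
t 9.22 pos [0.582  0.2091 0.2511] head -75.72 open 0.186 F [ 0.0873  0.0007 -0.5939] -> d(cm) [ 0.0347 -0.2598  9.1097] turn -0.02
```

View pics/s6.png

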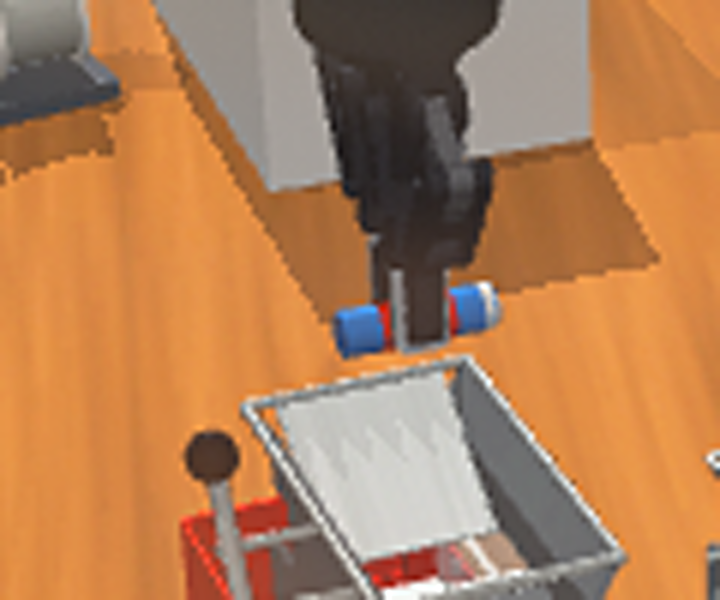

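The cell hangs level above the hopper, crosswise, at crop (418,318). Lowering in two stages.

Call:
drive_tool(commands=[{"dx": 0,"dy": -0.2,"dz": 2,"turn": 0,"gripper": 1},{"dx": 0,"dy": -0.2,"dz": 4,"turn": 0,"gripper": 1},{"dx": 0,"dy": -0.2,"dz": 5.5,"turn": 0,"gripper": 1},{"dx": 0,"dy": -0.2,"dz": 5.5,"turn": 0,"gripper": 1}])

```text
time_s: 9.78
eef_pos: [0.5837, 0.2096, 0.1958]
eef_rot: [0.002, 0.789, -0.614, -0.001]
wrist_force: [-0.6, -0.5, 0.2]
opening: 0.187
```

```bash
python3 - <<'E'
from h import *
plan([*ch(0,0),.160],-75.7)
s=snap("side","7")
crop(s,190,80,310,180,6,"pics/s7.png")
t=snap("top","7")
crop(t,110,150,250,270,5,"pics/t7.png")
E
```

```text
t 9.78 pos [0.5837 0.2096 0.1958] head -75.76 open 0.187 F [-0.5995 -0.5008  0.1957] -> d(cm) [ 0.0506 -0.0682  3.5801] turn -0.06
```

View pics/s7.png

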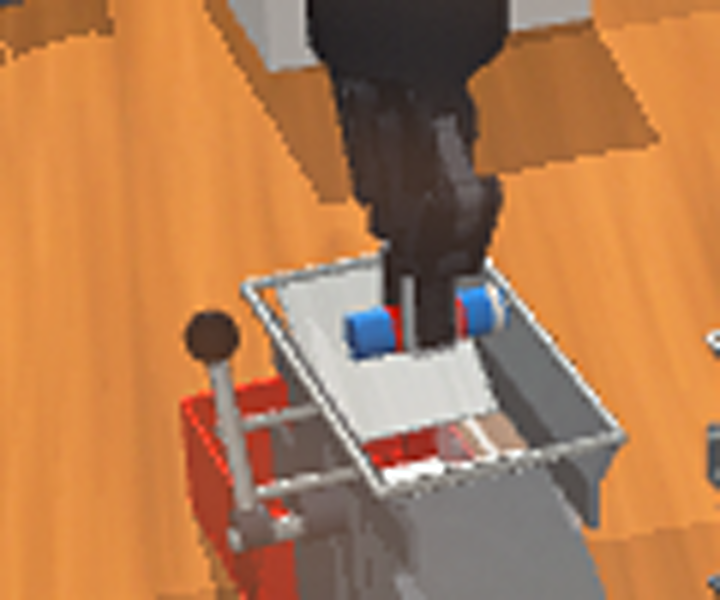

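View pics/t7.png

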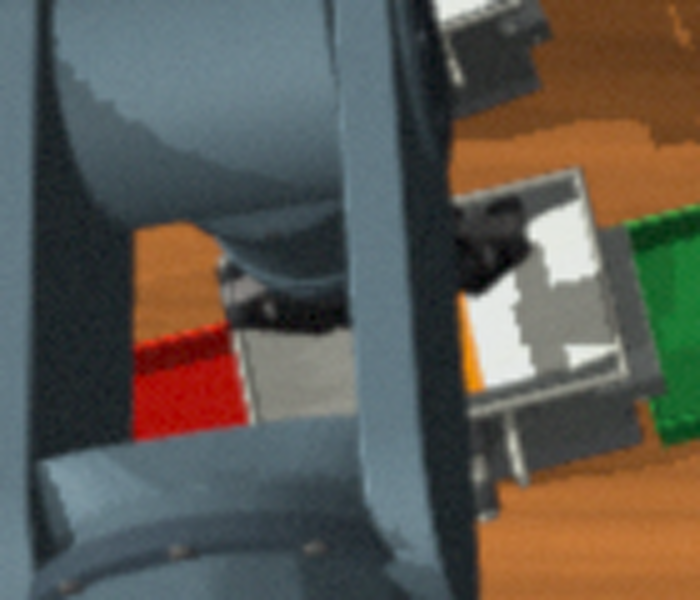

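The cell hovers just above the rim between the end walls. Lowering the rest slowly.

Call:
drive_tool(commands=[{"dx": 0,"dy": -0.05,"dz": 1,"turn": 0,"gripper": 1},{"dx": 0,"dy": -0.05,"dz": 2,"turn": 0,"gripper": 1},{"dx": 0,"dy": -0.05,"dz": 3,"turn": 0,"gripper": 1},{"dx": 0,"dy": -0.05,"dz": 3.5,"turn": 0,"gripper": 1},{"dx": 0,"dy": -0.05,"dz": 3.5,"turn": 0,"gripper": 1}])

```text
time_s: 10.5
eef_pos: [0.5851, 0.2102, 0.1626]
eef_rot: [0.0, 0.789, -0.614, -0.0]
wrist_force: [0.2, 0.2, -0.7]
opening: 0.189
```

```bash
python3 - <<'E'
from h import *
plan([*ch(0,0),.160],-75.7)
s=snap("side","8")
crop(s,190,80,310,180,6,"pics/s8.png")
E
```

```text
t 10.5 pos [0.5851 0.2102 0.1626] head -75.73 open 0.189 F [ 0.1611  0.2212 -0.6884] -> d(cm) [0.0633 0.0987 0.2608] turn -0.03
```

View pics/s8.png

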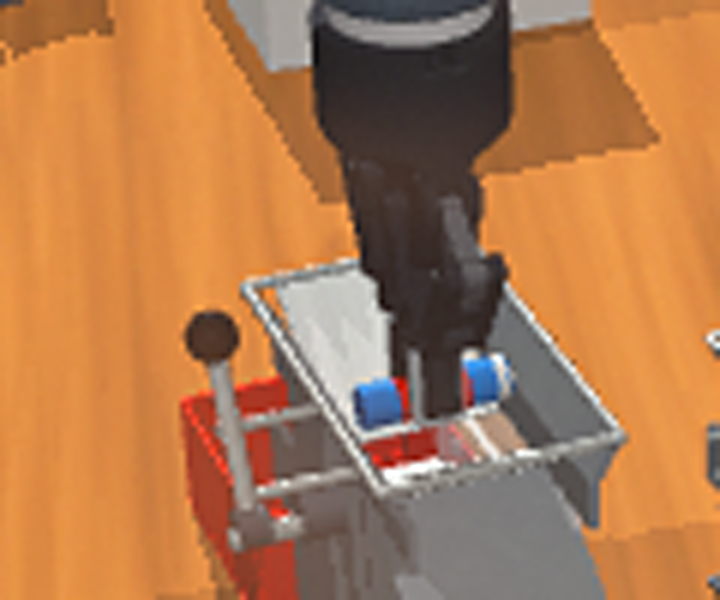

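The cell is level inside the hopper below the rim, with no contact force. Lowering 2 mm more and releasing.

Call:
drive_tool(commands=[{"dx": 0,"dy": 0.08,"dz": 0.25,"turn": 0,"gripper": 1},{"dx": 0,"dy": 0.08,"dz": 0.25,"turn": 0,"gripper": 1},{"dx": 0,"dy": 0.08,"dz": 0.25,"turn": 0,"gripper": 0.6},{"dx": 0,"dy": 0.08,"dz": 0.25,"turn": 0,"gripper": 0.6},{"dx": 0,"dy": 0.08,"dz": 0.25,"turn": 0,"gripper": 0.6},{"dx": 0,"dy": 0.08,"dz": 0.25,"turn": 0,"gripper": 0.6},{"dx": 0,"dy": 0.08,"dz": -5,"turn": 0,"gripper": 0.6},{"dx": 0,"dy": 0.08,"dz": -10,"turn": 0,"gripper": 0.6},{"dx": 0,"dy": 0.08,"dz": -14,"turn": 0,"gripper": 0.6},{"dx": 0,"dy": 0.08,"dz": -14,"turn": 0,"gripper": 0.6}])

```text
time_s: 11.8
eef_pos: [0.5866, 0.2104, 0.3082]
eef_rot: [-0.003, 0.789, -0.614, 0.003]
wrist_force: [0.8, -0.0, -0.5]
opening: 0.394
```

```bash
python3 - <<'E'
from h import *
plan([*ch(-.078,.066),.30],-75.7)
s=snap("side","9")
crop(s,190,80,310,180,6,"pics/s9.png")
t=snap("top","9")
crop(t,110,150,300,290,4,"pics/t9.png")
E
```

```text
t 11.8 pos [0.5866 0.2104 0.3082] head -75.73 open 0.394 F [ 0.8375 -0.0029 -0.5031] -> d(cm) [-6.5476  8.062   0.7474] turn -0.03
```

View pics/s9.png

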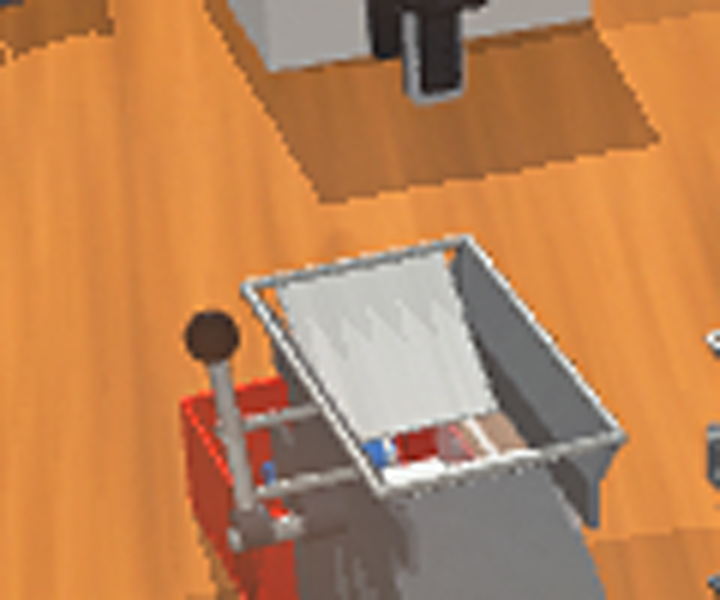

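View pics/t9.png

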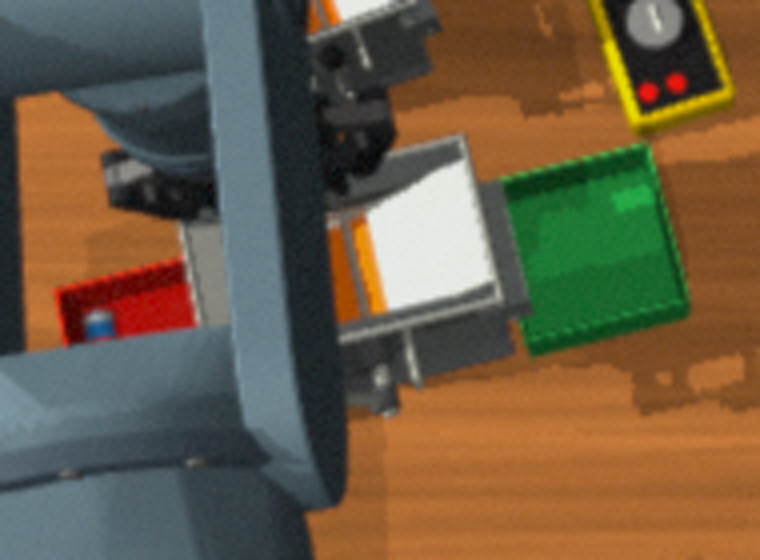

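The red cell lies in the red box (top crop (98,325)). Now the lever goes to the green (-y) side, pushed from the +y side.

```bash
python3 - <<'E'
from h import *
for y in(.075,-.012): plan([*ch(-.078,y),.187],-75.7)
E
```

```text
t 11.9 pos [0.5846 0.21   0.3033] head -75.73 open 0.402 F [ 0.7175  0.3828 -1.015 ] -> d(cm) [-7.4328  7.8546 11.6226] turn -0.03
t 11.9 pos [0.5846 0.21   0.3033] head -75.73 open 0.402 F [ 0.7175  0.3828 -1.015 ] -> d(cm) [ 1.2672  7.8496 11.6229] turn -0.03
```

Call:
drive_tool(commands=[{"dx": -4,"dy": 4,"dz": 0,"turn": 0,"gripper": 1},{"dx": -7.4,"dy": 7.8,"dz": 0,"turn": 0,"gripper": 1},{"dx": -7.4,"dy": 7.8,"dz": 0,"turn": 0,"gripper": 1},{"dx": -7.4,"dy": 7.8,"dz": 5,"turn": 0,"gripper": 1},{"dx": -7.4,"dy": 7.8,"dz": 10,"turn": 0,"gripper": 1},{"dx": -7.4,"dy": 7.8,"dz": 11.6,"turn": 0,"gripper": 1},{"dx": -7.4,"dy": 7.8,"dz": 11.6,"turn": 0,"gripper": 1}])

```text
time_s: 12.78
eef_pos: [0.4906, 0.262, 0.1861]
eef_rot: [0.001, 0.789, -0.614, -0.001]
wrist_force: [-0.4, 0.6, 1.1]
opening: 0.006
```

```bash
python3 - <<'E'
from h import *
plan([*ch(-.078,-.008),.187],-75.7)
s=snap("side","10")
crop(s,190,80,310,180,6,"pics/s10.png")
E
```

```text
t 12.78 pos [0.4906 0.262  0.1861] head -75.76 open 0.006 F [-0.4019  0.6068  1.1206] -> d(cm) [ 8.2183  0.0093 -0.088 ] turn -0.06
```

View pics/s10.png

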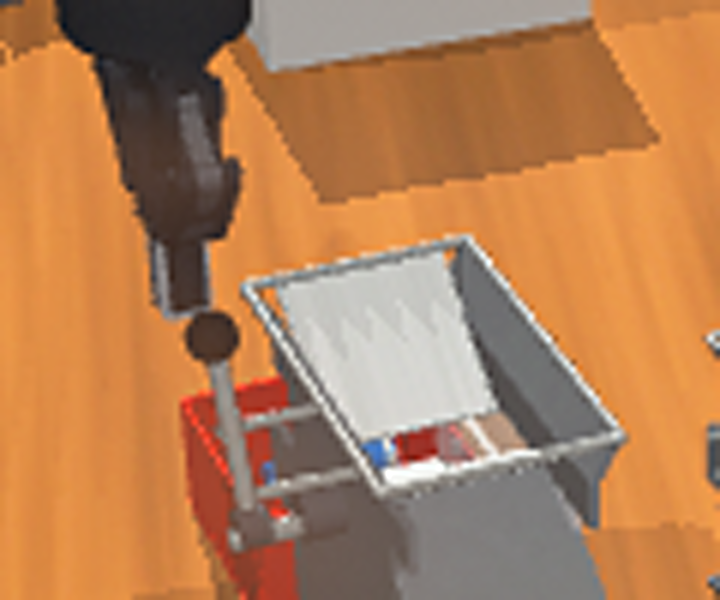

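The fingers stand behind the knob on the +y side, and the knob is at crop (213,335). Pushing to -y.

Call:
drive_tool(commands=[{"dx": 1,"dy": 0,"dz": 0,"turn": 0,"gripper": 1},{"dx": 1.9,"dy": 0,"dz": 0,"turn": 0,"gripper": 1},{"dx": 2.8,"dy": 0,"dz": 0,"turn": 0,"gripper": 1},{"dx": 3.7,"dy": 0,"dz": 0,"turn": 0,"gripper": 1},{"dx": 4.6,"dy": 0,"dz": 0,"turn": 0,"gripper": 1},{"dx": 5.5,"dy": 0,"dz": 0,"turn": 0,"gripper": 1},{"dx": 6.3,"dy": 0,"dz": 0,"turn": 0,"gripper": 1},{"dx": 7.1,"dy": 0,"dz": 0,"turn": 0,"gripper": 1},{"dx": 7.7,"dy": 0,"dz": 0,"turn": 0,"gripper": 1},{"dx": 8.2,"dy": 0,"dz": 0,"turn": 0,"gripper": 1},{"dx": 8.2,"dy": 0,"dz": 0,"turn": 0,"gripper": 1}])

```text
time_s: 14.2
eef_pos: [0.5111, 0.1826, 0.1872]
eef_rot: [0.0, 0.789, -0.614, 0.0]
wrist_force: [-0.1, -0.7, 0.1]
opening: -0.0
```

Call:
drive_tool(commands=[{"dx": 0.2,"dy": 0,"dz": 0,"turn": 0,"gripper": 1},{"dx": 0.4,"dy": 0,"dz": 0,"turn": 0,"gripper": 1},{"dx": 0.4,"dy": 0,"dz": 0,"turn": 0,"gripper": 1}])

```text
time_s: 14.58
eef_pos: [0.512, 0.1792, 0.1873]
eef_rot: [0.0, 0.789, -0.614, -0.0]
wrist_force: [-1.2, 0.0, -0.4]
opening: -0.005
```

Call:
drive_tool(commands=[{"dx": 0.15,"dy": 0,"dz": 0,"turn": 0,"gripper": 1},{"dx": 0.15,"dy": 0,"dz": 0,"turn": 0,"gripper": 1}])

```text
time_s: 14.82
eef_pos: [0.5124, 0.1777, 0.1873]
eef_rot: [0.0, 0.789, -0.614, 0.0]
wrist_force: [0.1, 0.3, -0.1]
opening: 0.004
```

```bash
python3 - <<'E'
from h import *
plan([*ch(-.078,-.016),.187],-75.7)
s=snap("side","11")
crop(s,190,80,310,180,6,"pics/s11.png")
E
```

```text
t 14.82 pos [0.5124 0.1777 0.1873] head -75.73 open 0.004 F [ 0.0581  0.3237 -0.0646] -> d(cm) [0.3089 0.0519 0.0315] turn -0.03
```

View pics/s11.png

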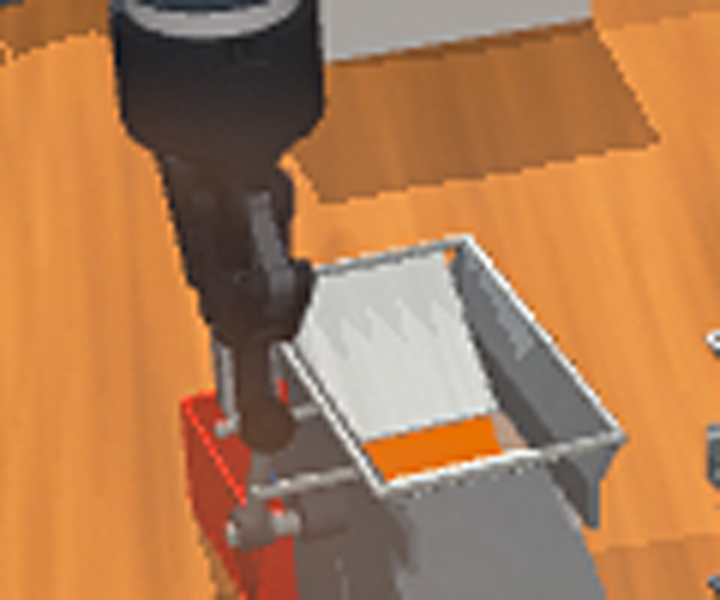

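The knob now leans to -y (crop (265,422)) and the plate slopes to green. No stop felt yet, so pushing a little further.

Call:
drive_tool(commands=[{"dx": 0.15,"dy": 0,"dz": 0,"turn": 0,"gripper": 1},{"dx": 0.3,"dy": 0,"dz": 0,"turn": 0,"gripper": 1},{"dx": 0.3,"dy": 0,"dz": 0,"turn": 0,"gripper": 1}])

```text
time_s: 15.25
eef_pos: [0.5127, 0.1763, 0.1872]
eef_rot: [-0.001, 0.79, -0.614, -0.001]
wrist_force: [-2.0, 8.4, -1.8]
opening: -0.004
```

```bash
python3 - <<'E'
from h import *
plan([*ch(-.078,-.016),.187],-75.7)
s=snap("side","12")
crop(s,210,110,270,170,10,"pics/s12.png")
# predicted knob pixels vs angle
for a in(-.3,-.4,-.48):
    p=proj(s,[*ch(-.078,.078*np.sin(a)),.118+.078*np.cos(a)]);print(a,(p-[210,110]+.5)*10)
E
```

```text
t 15.25 pos [0.5127 0.1763 0.1872] head -75.72 open -0.004 F [-2.0392  8.3602 -1.8195] -> d(cm) [0.1675 0.0499 0.0224] turn -0.02
-0.3 [232.2351 363.7939]
-0.4 [242.8277 389.1728]
-0.48 [251.2173 411.0228]
```

View pics/s12.png

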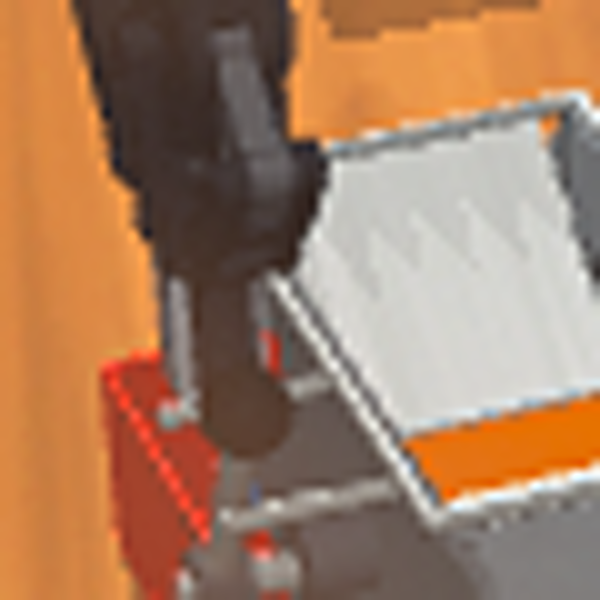

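The 8 N reaction shows the stop is reached; the knob at (245,412) matches -0.48. Next is the good cell.

```bash
python3 - <<'E'
from h import *
plan([.5252,-.3512,.14],-82.5)
E
```

```text
t 15.3 pos [0.5127 0.1763 0.1872] head -75.72 open -0.0 F [-1.6041  7.3436 -0.4354] -> d(cm) [51.4378 11.8044  4.5724] turn 6.78
```

Call:
drive_tool(commands=[{"dx": -1.5,"dy": 0,"dz": 0,"turn": 0,"gripper": 1},{"dx": -1.5,"dy": 0,"dz": -5,"turn": 0,"gripper": 1},{"dx": 2,"dy": 1,"dz": -9,"turn": 0,"gripper": 1},{"dx": 8,"dy": 2,"dz": -9,"turn": 2,"gripper": 0.5},{"dx": 14,"dy": 3.5,"dz": -9,"turn": 4,"gripper": 0.5},{"dx": 20,"dy": 5,"dz": -9,"turn": 6.8,"gripper": 0.5},{"dx": 26,"dy": 6.4,"dz": -9,"turn": 6.8,"gripper": 0.5},{"dx": 32,"dy": 7.8,"dz": -9,"turn": 6.8,"gripper": 0.5},{"dx": 38,"dy": 9,"dz": -8,"turn": 6.8,"gripper": 0.5},{"dx": 44,"dy": 10.4,"dz": -6,"turn": 6.8,"gripper": 0.5},{"dx": 49,"dy": 11.4,"dz": -3,"turn": 6.8,"gripper": 0.5},{"dx": 51.4,"dy": 11.8,"dz": 1,"turn": 6.8,"gripper": 0.5},{"dx": 51.4,"dy": 11.8,"dz": 4.6,"turn": 6.8,"gripper": 0.5},{"dx": 51.4,"dy": 11.8,"dz": 4.6,"turn": 6.8,"gripper": 0.5},{"dx": 51.4,"dy": 11.8,"dz": 4.6,"turn": 6.8,"gripper": 0.5}])

```text
time_s: 17.18
eef_pos: [0.5263, -0.3526, 0.1429]
eef_rot: [0.0, 0.752, -0.659, 0.001]
wrist_force: [-0.1, 0.3, 0.5]
opening: 0.5
```

```bash
python3 - <<'E'
from h import *
plan([.5252,-.3512,.059],-82.5)
s=snap("side","13");t=snap("top","13")
crop(s,180,260,340,420,4,"pics/s13.png")
crop(t,110,150,300,290,4,"pics/t13.png")
E
```

```text
t 17.18 pos [ 0.5263 -0.3526  0.1429] head -82.5 open 0.5 F [-0.1238  0.2752  0.5409] -> d(cm) [-0.1666  0.0998  8.3889] turn 0.0
```

View pics/s13.png

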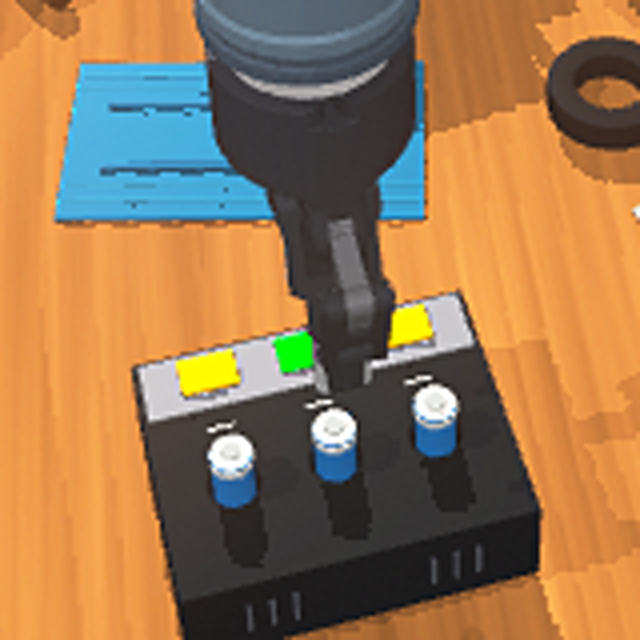

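View pics/t13.png

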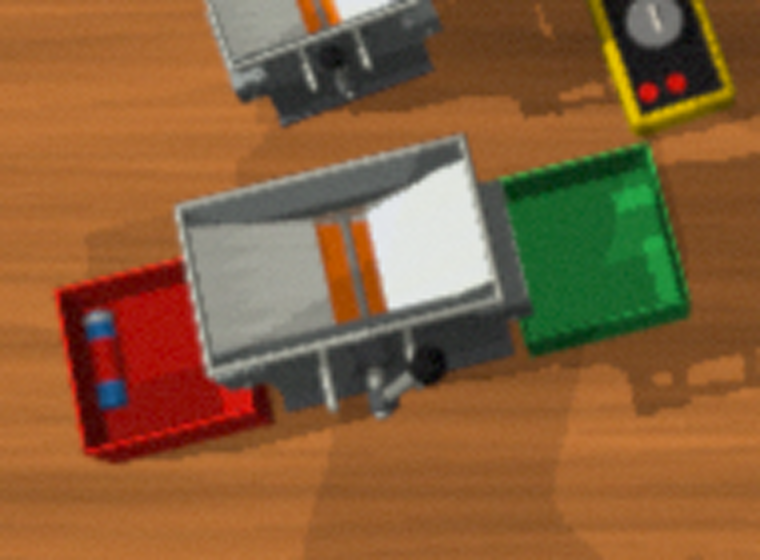

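The red cell lies wholly in the red box, and the lever leans to green with the knob at crop (430,365). Jaws are over the middle cell (crop (334,440)), beside the green lamp. Descending in stages.

Call:
drive_tool(commands=[{"dx": -0.15,"dy": 0.1,"dz": 3,"turn": 0,"gripper": 0.5},{"dx": -0.15,"dy": 0.1,"dz": 5.5,"turn": 0,"gripper": 0.5},{"dx": -0.15,"dy": 0.1,"dz": 7.5,"turn": 0,"gripper": 0.5},{"dx": -0.15,"dy": 0.1,"dz": 8,"turn": 0,"gripper": 0.5},{"dx": -0.15,"dy": 0.1,"dz": 8,"turn": 0,"gripper": 0.5}])

```text
time_s: 17.9
eef_pos: [0.5246, -0.3513, 0.0619]
eef_rot: [0.0, 0.752, -0.66, 0.0]
wrist_force: [0.2, 0.1, 0.8]
opening: 0.498
```

```bash
python3 - <<'E'
from h import *
plan([.5252,-.3512,.059],-82.5)
s=snap("side","14");t=snap("top","14")
crop(s,180,260,340,420,4,"pics/s14.png")
E
```

```text
t 17.9 pos [ 0.5246 -0.3513  0.0619] head -82.53 open 0.498 F [0.1622 0.0747 0.7572] -> d(cm) [-0.0021 -0.0565  0.2866] turn -0.03
```

View pics/s14.png

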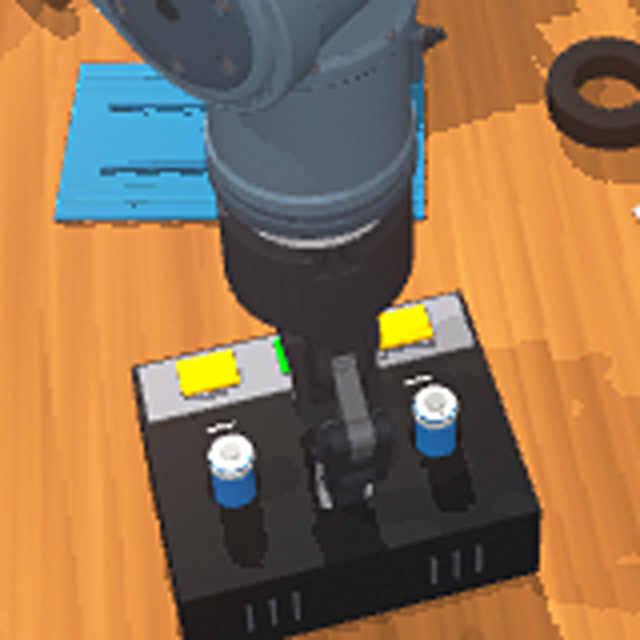

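Call:
drive_tool(commands=[{"dx": 0,"dy": -0.05,"dz": 0.25,"turn": 0,"gripper": 0.5},{"dx": 0,"dy": -0.05,"dz": 0.25,"turn": 0,"gripper": 0.7},{"dx": 0,"dy": -0.05,"dz": 0.25,"turn": 0,"gripper": 1},{"dx": 0,"dy": -0.05,"dz": 0.25,"turn": 0,"gripper": 1},{"dx": 0,"dy": -0.05,"dz": 0.25,"turn": 0,"gripper": 1},{"dx": 0,"dy": -0.05,"dz": 0.25,"turn": 0,"gripper": 1}])

```text
time_s: 18.75
eef_pos: [0.525, -0.3512, 0.0591]
eef_rot: [0.0, 0.752, -0.66, 0.0]
wrist_force: [0.6, -0.7, 3.2]
opening: 0.189
```

Call:
drive_tool(commands=[{"dx": 0,"dy": 0,"dz": -1,"turn": 0,"gripper": 1},{"dx": 0,"dy": 0,"dz": -2.5,"turn": 0,"gripper": 1},{"dx": 0,"dy": 0,"dz": -4,"turn": 0,"gripper": 1},{"dx": 0,"dy": 0,"dz": -5.5,"turn": 0,"gripper": 1},{"dx": 0,"dy": 0,"dz": -9,"turn": 0,"gripper": 1},{"dx": 0,"dy": 0,"dz": -12,"turn": 0,"gripper": 1},{"dx": 0,"dy": 0,"dz": -12,"turn": 0,"gripper": 1}])

```text
time_s: 19.62
eef_pos: [0.5263, -0.3524, 0.1829]
eef_rot: [0.0, 0.752, -0.66, 0.003]
wrist_force: [0.3, 0.6, -0.5]
opening: 0.19
```

```bash
python3 - <<'E'
from h import *
plan([.525,-.3512,.18],-82.5)
s=snap("side","15")
crop(s,180,180,340,400,3,"pics/s15.png")
E
```

```text
t 19.62 pos [ 0.5263 -0.3524  0.1829] head -82.53 open 0.19 F [ 0.318   0.5544 -0.4669] -> d(cm) [-0.1367  0.1113  0.2906] turn -0.03
```

View pics/s15.png

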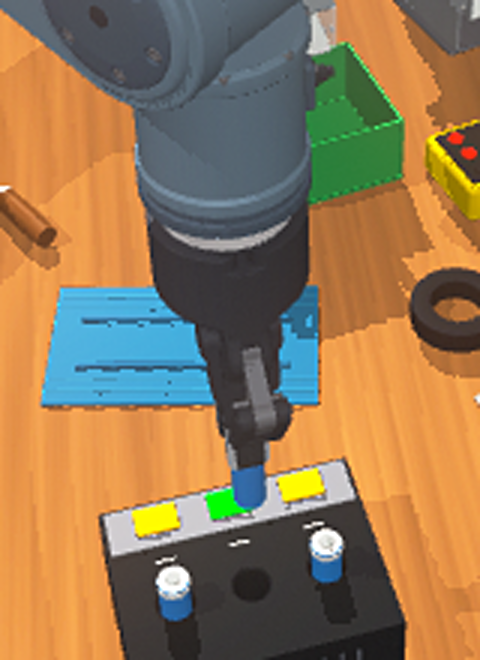

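The good cell is out of its pocket, held upright at crop (250,480); both amber cells are still in. Carrying it to the mat, turned so the jaws run along the trough. There I'll stand it down and tip it over gently, using the open jaws.

```bash
cat >> h.py <<'E'
M=np.array([.502,-.1195]);YM=np.radians(-7.8)
def mt(x,y):
    c,s=np.cos(YM),np.sin(YM);return M+np.array([c*x-s*y,s*x+c*y])
E
python3 - <<'E'
from h import *
print(mt(-.03,0));plan([*mt(-.03,0),.10],-7.8)
E
```

```text
[ 0.4723 -0.1154]
t 19.68 pos [ 0.5253 -0.3515  0.1806] head -82.53 open 0.184 F [-0.685   0.4493 -0.6726] -> d(cm) [-24.1178   2.2075   7.9978] turn -74.73
```

Call:
drive_tool(commands=[{"dx": -2,"dy": 0.2,"dz": 0,"turn": -5,"gripper": 1},{"dx": -6,"dy": 0.6,"dz": 0,"turn": -14,"gripper": 1},{"dx": -11,"dy": 1,"dz": 0,"turn": -24,"gripper": 1},{"dx": -16,"dy": 1.5,"dz": 0,"turn": -34,"gripper": 1},{"dx": -20,"dy": 2,"dz": 1,"turn": -44,"gripper": 1},{"dx": -24,"dy": 2.2,"dz": 3,"turn": -54,"gripper": 1},{"dx": -24.1,"dy": 2.2,"dz": 5,"turn": -64,"gripper": 1},{"dx": -24.1,"dy": 2.2,"dz": 8,"turn": -74.7,"gripper": 1},{"dx": -24.1,"dy": 2.2,"dz": 8,"turn": -74.7,"gripper": 1},{"dx": -24.1,"dy": 2.2,"dz": 8,"turn": -74.7,"gripper": 1}])

```text
time_s: 20.92
eef_pos: [0.4716, -0.115, 0.099]
eef_rot: [-0.0, 0.998, -0.07, -0.0]
wrist_force: [0.1, -0.0, -0.3]
opening: 0.19
```

```bash
python3 - <<'E'
from h import *
plan([*mt(-.03,0),.056],-7.8)
s=snap("side","16")
crop(s,180,190,310,320,5,"pics/s16.png")
E
```

```text
t 20.93 pos [ 0.4716 -0.115   0.099 ] head -8.05 open 0.19 F [ 0.1069 -0.0389 -0.2929] -> d(cm) [0.0787 0.0353 4.2993] turn -0.25
```

View pics/s16.png

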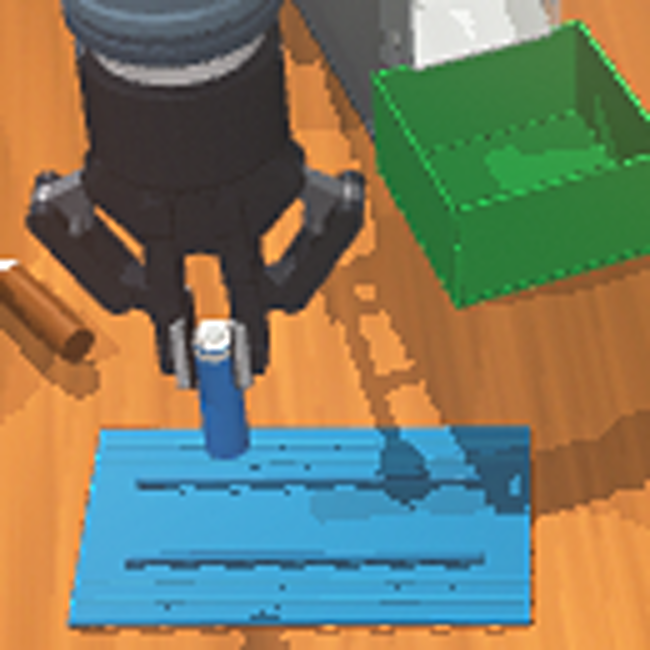

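The cell hangs upright over the trough's left part (crop (222,390)). Setting it down.

Call:
drive_tool(commands=[{"dx": 0.05,"dy": 0,"dz": 2,"turn": -0.2,"gripper": 1},{"dx": 0.05,"dy": 0,"dz": 3.5,"turn": -0.2,"gripper": 1},{"dx": 0.05,"dy": 0,"dz": 4.2,"turn": -0.2,"gripper": 1},{"dx": 0.05,"dy": 0,"dz": 4.4,"turn": -0.2,"gripper": 1},{"dx": 0.05,"dy": 0,"dz": 4.4,"turn": -0.2,"gripper": 1}])

```text
time_s: 21.6
eef_pos: [0.4724, -0.1151, 0.0551]
eef_rot: [0.0, 0.998, -0.067, 0.0]
wrist_force: [0.2, 1.0, -0.2]
opening: 0.187
```

```bash
python3 - <<'E'
from h import *
plan([*mt(-.03,0),.054],-7.8)
s=snap("side","17")
crop(s,180,190,310,320,5,"pics/s17.png")
E
```

```text
t 21.6 pos [ 0.4724 -0.1151  0.0551] head -7.65 open 0.187 F [ 0.2179  1.0439 -0.1783] -> d(cm) [-0.003   0.0342  0.1058] turn 0.15
```

View pics/s17.png

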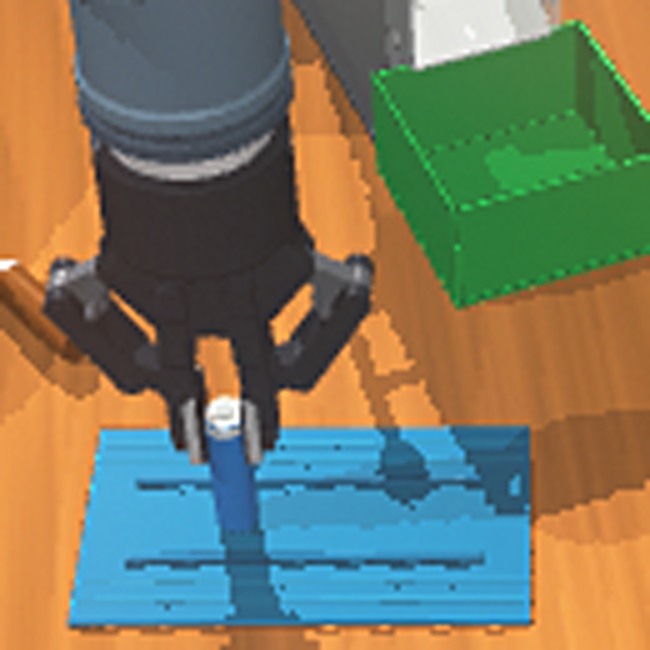

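Call:
drive_tool(commands=[{"dx": 0,"dy": 0,"dz": 0.1,"turn": 0,"gripper": 1},{"dx": 0,"dy": 0,"dz": 0.15,"turn": 0,"gripper": 1},{"dx": 0,"dy": 0,"dz": 0.15,"turn": 0,"gripper": 1}])

```text
time_s: 22.02
eef_pos: [0.4727, -0.1153, 0.0541]
eef_rot: [0.0, 0.998, -0.067, 0.001]
wrist_force: [-1.1, 0.8, 5.1]
opening: 0.186
```

The 5 N upward force means it is standing on the mat. Opening gently.

Call:
drive_tool(commands=[{"dx": 0,"dy": 0,"dz": 0.05,"turn": 0,"gripper": 0.75},{"dx": 0,"dy": 0,"dz": 0.05,"turn": 0,"gripper": 0.65},{"dx": 0,"dy": 0,"dz": 0.05,"turn": 0,"gripper": 0.55},{"dx": 0,"dy": 0,"dz": 0.05,"turn": 0,"gripper": 0.5},{"dx": 0,"dy": 0,"dz": 0.05,"turn": 0,"gripper": 0.5}])

```text
time_s: 22.65
eef_pos: [0.4721, -0.1149, 0.0527]
eef_rot: [-0.0, 0.998, -0.067, -0.0]
wrist_force: [0.4, -0.9, 0.2]
opening: 0.506
```

```bash
python3 - <<'E'
from h import *
plan([*mt(-.03,0),.054],-7.8)
s=snap("side","18")
crop(s,180,190,310,320,5,"pics/s18.png")
E
```

```text
t 22.65 pos [ 0.4721 -0.1149  0.0527] head -7.63 open 0.506 F [ 0.3928 -0.9434  0.232 ] -> d(cm) [ 0.0247  0.046  -0.1258] turn 0.17
```

View pics/s18.png

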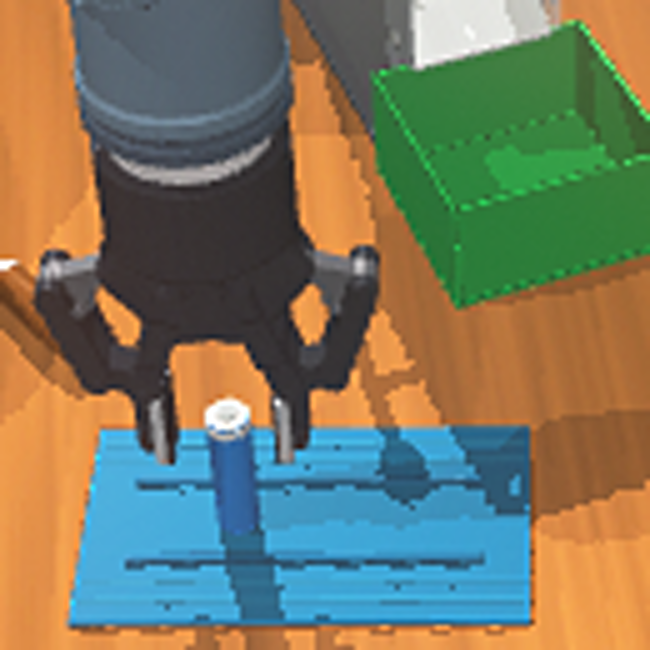

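The cell stands free between the jaws at crop (232,465). Pushing it along the trough at its top, so that it leans on the other finger.

Call:
drive_tool(commands=[{"dx": 0.5,"dy": 0.03,"dz": 0,"turn": 0,"gripper": 0.5},{"dx": 1,"dy": 0.03,"dz": 0,"turn": 0,"gripper": 0.5},{"dx": 1.4,"dy": 0.03,"dz": 0,"turn": 0,"gripper": 0.5},{"dx": 1.8,"dy": 0.03,"dz": 0,"turn": 0,"gripper": 0.5},{"dx": 2.2,"dy": 0.03,"dz": 0,"turn": 0,"gripper": 0.5},{"dx": 2.5,"dy": 0.03,"dz": 0,"turn": 0,"gripper": 0.5},{"dx": 2.5,"dy": 0.03,"dz": 0,"turn": 0,"gripper": 0.5}])

```text
time_s: 23.58
eef_pos: [0.4971, -0.1186, 0.0528]
eef_rot: [0.0, 0.998, -0.067, 0.0]
wrist_force: [-0.5, -0.2, -0.3]
opening: 0.5
```

```bash
python3 - <<'E'
from h import *
plan([*mt(-.03,0),.054],-7.8)
s=snap("side","19")
crop(s,180,190,310,320,5,"pics/s19.png")
E
```

```text
t 23.57 pos [ 0.4971 -0.1186  0.0528] head -7.63 open 0.5 F [-0.4771 -0.1772 -0.2713] -> d(cm) [-2.499   0.0098 -0.1195] turn 0.17
```

View pics/s19.png

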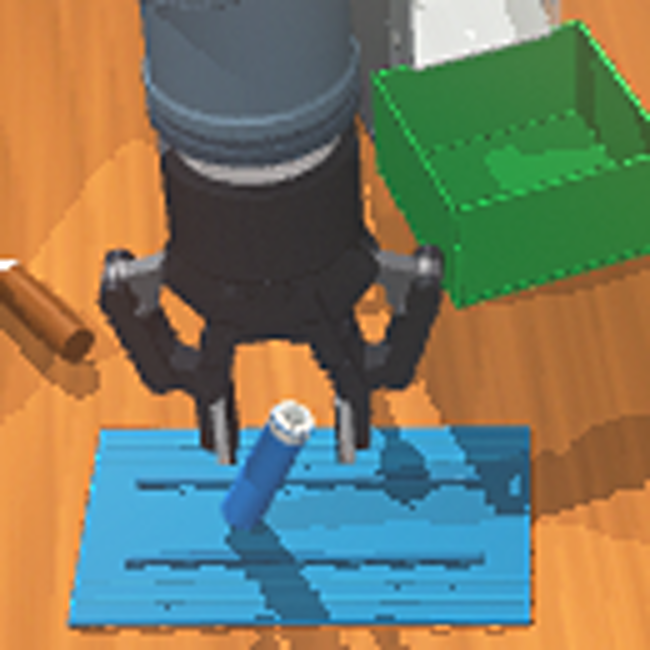

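Call:
drive_tool(commands=[{"dx": 0,"dy": 0,"dz": 0,"turn": 0,"gripper": 0.5},{"dx": 0,"dy": 0,"dz": 0,"turn": 0,"gripper": 0.5}])

```text
time_s: 23.88
eef_pos: [0.4968, -0.1186, 0.0528]
eef_rot: [0.0, 0.998, -0.067, 0.0]
wrist_force: [-0.3, -0.1, -0.3]
opening: 0.499
```

```bash
python3 - <<'E'
from h import *
s=snap("side","20")
crop(s,180,190,310,320,5,"pics/s20.png")
E
```

```text
(no output)
```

View pics/s20.png

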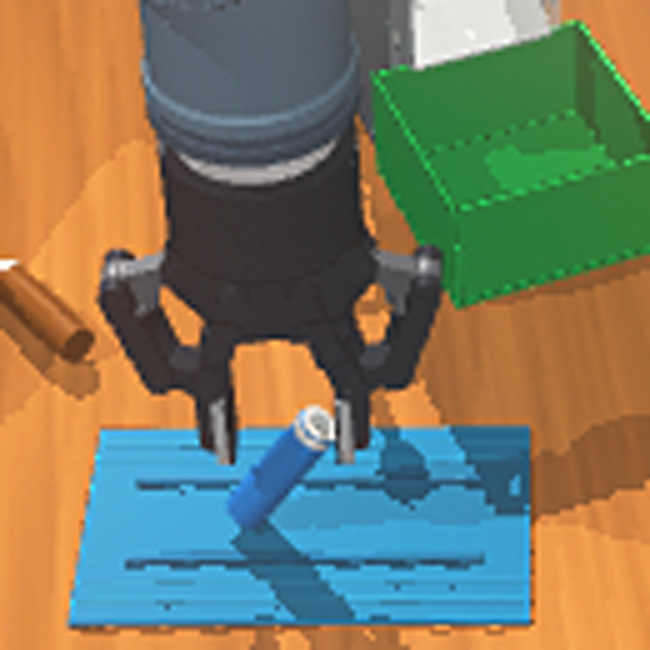

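The cell now leans about 40° on the right finger. Moving on and down so it follows.

Call:
drive_tool(commands=[{"dx": 0.4,"dy": 0,"dz": 0.3,"turn": 0,"gripper": 0.5},{"dx": 0.7,"dy": 0,"dz": 0.6,"turn": 0,"gripper": 0.5},{"dx": 1,"dy": 0,"dz": 0.8,"turn": 0,"gripper": 0.5},{"dx": 1.2,"dy": 0,"dz": 1,"turn": 0,"gripper": 0.5},{"dx": 1.2,"dy": 0,"dz": 1,"turn": 0,"gripper": 0.5},{"dx": 1.2,"dy": 0,"dz": 1,"turn": 0,"gripper": 0.5}])

```text
time_s: 24.68
eef_pos: [0.5087, -0.1202, 0.0428]
eef_rot: [-0.0, 0.998, -0.067, -0.0]
wrist_force: [0.4, -0.2, 0.1]
opening: 0.498
```

```bash
python3 - <<'E'
from h import *
s=snap("side","21")
crop(s,180,190,310,320,5,"pics/s21.png")
E
```

```text
(no output)
```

View pics/s21.png

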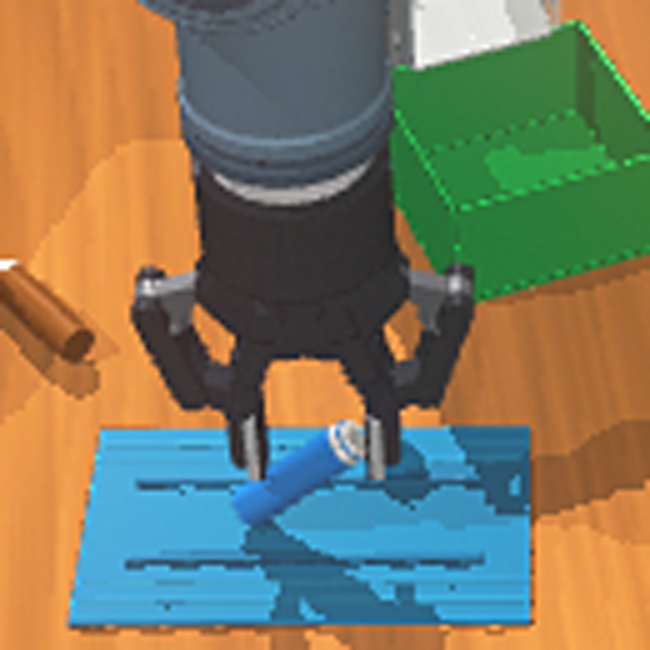

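Now at about 35°, still leaning on the right finger. Opening the jaws while lowering slightly.

Call:
drive_tool(commands=[{"dx": 0.1,"dy": 0,"dz": 0.2,"turn": 0,"gripper": 0.42},{"dx": 0.2,"dy": 0,"dz": 0.4,"turn": 0,"gripper": 0.35},{"dx": 0.3,"dy": 0,"dz": 0.6,"turn": 0,"gripper": 0.28},{"dx": 0.4,"dy": 0,"dz": 0.7,"turn": 0,"gripper": 0.2},{"dx": 0.4,"dy": 0,"dz": 0.7,"turn": 0,"gripper": 0.1},{"dx": 0.4,"dy": 0,"dz": 0.7,"turn": 0,"gripper": 0},{"dx": 0.4,"dy": 0,"dz": 0.7,"turn": 0,"gripper": 0}])

```text
time_s: 25.6
eef_pos: [0.5127, -0.1207, 0.0358]
eef_rot: [0.0, 0.998, -0.067, 0.0]
wrist_force: [-0.3, -1.1, -0.9]
opening: 0.996
```

```bash
python3 - <<'E'
from h import *
s=snap("side","22")
crop(s,180,190,310,320,5,"pics/s22.png")
E
```

```text
(no output)
```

View pics/s22.png

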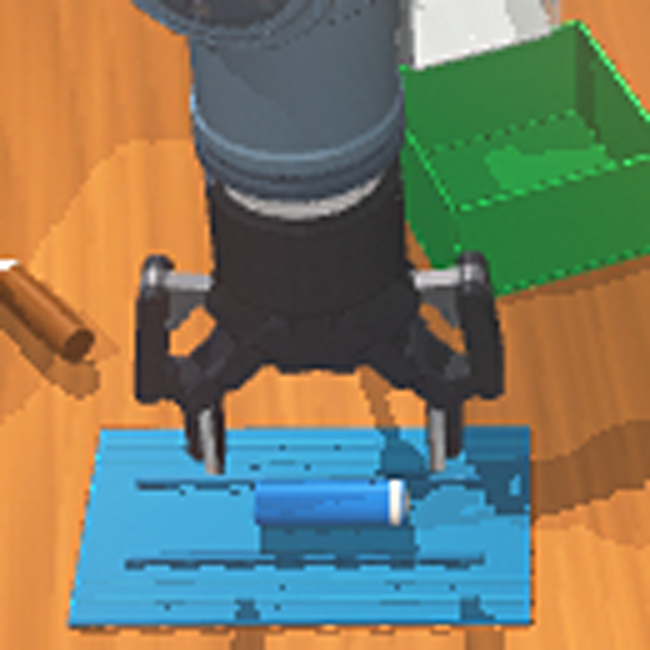

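The cell lies in the trough, its ends at crop (256,503) and (408,502). Rising and turning the jaws across.

Call:
drive_tool(commands=[{"dx": 0,"dy": 0,"dz": -5,"turn": 0,"gripper": 0},{"dx": 0,"dy": 0,"dz": -10,"turn": 10,"gripper": 0.4},{"dx": 0,"dy": 0,"dz": -10,"turn": 20,"gripper": 0.4},{"dx": 0,"dy": 0,"dz": -10,"turn": 30,"gripper": 0.4},{"dx": 0,"dy": 0,"dz": -10,"turn": 40,"gripper": 0.4},{"dx": 0,"dy": 0,"dz": -10,"turn": 50,"gripper": 0.4},{"dx": 0,"dy": 0,"dz": -10,"turn": 60,"gripper": 0.4},{"dx": 0,"dy": 0,"dz": -10,"turn": 70,"gripper": 0.4},{"dx": 0,"dy": 0,"dz": -10,"turn": 80,"gripper": 0.4},{"dx": 0,"dy": 0,"dz": -10,"turn": 90,"gripper": 0.4},{"dx": 0,"dy": 0,"dz": -10,"turn": 90,"gripper": 0.4}])

```text
time_s: 27.02
eef_pos: [0.5127, -0.1207, 0.1358]
eef_rot: [0.0, -0.659, 0.752, -0.0]
wrist_force: [0.5, -0.4, -0.2]
opening: 0.6
```

```bash
python3 - <<'E'
from h import *
s=snap("side","23");t=snap("top","23")
crop(s,210,270,280,320,10,"pics/s23.png")
crop(t,290,200,370,310,5,"pics/t23.png")
plan([.5,-.12,.12])
E
```

```text
t 27.12 pos [ 0.5127 -0.1207  0.1358] head -97.43 open 0.598 F [ 0.1955 -0.4793  0.263 ] -> d(cm) [0.093  1.2648 1.5817] turn 0
```

View pics/s23.png

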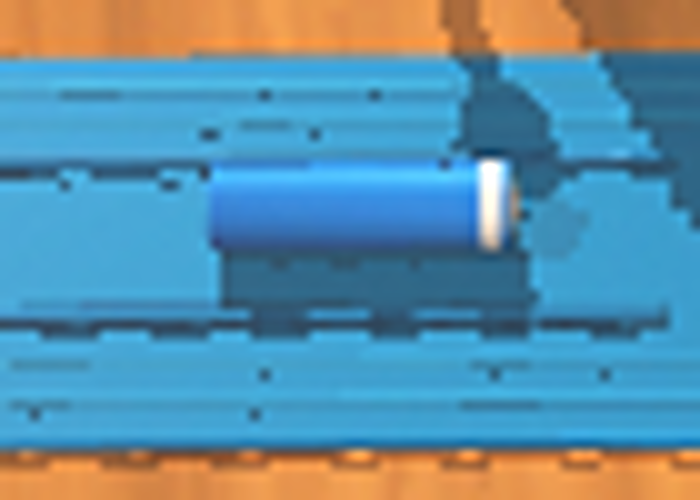

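View pics/t23.png

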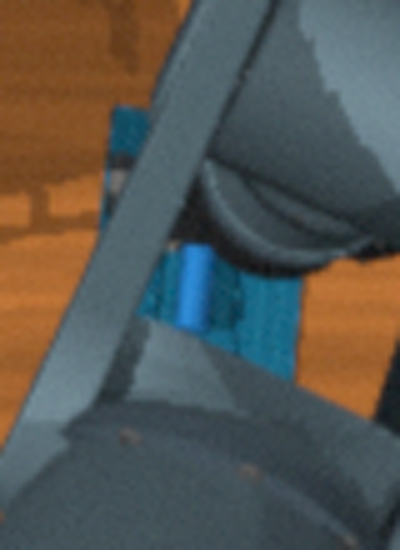

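```bash
python3 - <<'E'
from h import *
s,t=ld("side23"),ld("top23")
f=lambda p:(210+(p[0]+.5)/10-.5,270+(p[1]+.5)/10-.5)
a,b=onz(s,f((211,204)),.0122),onz(s,f((515,204)),.0122)
print(a,b,(a+b)/2,np.linalg.norm(b-a),np.degrees(np.arctan2(b[1]-a[1],b[0]-a[0])))
g=lambda p:(290+(p[0]+.5)/5-.5,200+(p[1]+.5)/5-.5)
for p in[(199,245),(193,330)]:print(onz(t,g(p),.0122))
c=(a+b)/2
plan([c[0],c[1],.0145],np.degrees(np.arctan2(b[1]-a[1],b[0]-a[0]))-90)
E
```

```text
[ 0.479  -0.1132  0.0122] [ 0.5428 -0.1227  0.0122] [ 0.5109 -0.1179  0.0122] 0.0644675775213672 -8.524580824240582
[ 0.5259 -0.1199  0.0122]
[ 0.4813 -0.1153  0.0122]
t 27.12 pos [ 0.5127 -0.1207  0.1358] head -97.43 open 0.598 F [ 0.1955 -0.4793  0.263 ] -> d(cm) [-0.2523  0.2089 12.1317] turn 1.1
```

Call:
drive_tool(commands=[{"dx": -0.2,"dy": 0.18,"dz": 4,"turn": 1,"gripper": 0.4},{"dx": -0.2,"dy": 0.18,"dz": 8,"turn": 1,"gripper": 0.4},{"dx": -0.2,"dy": 0.18,"dz": 11,"turn": 1,"gripper": 0.4},{"dx": -0.2,"dy": 0.18,"dz": 12.1,"turn": 1,"gripper": 0.4},{"dx": -0.2,"dy": 0.18,"dz": 12.1,"turn": 1,"gripper": 0.4},{"dx": -0.2,"dy": 0.18,"dz": 12.1,"turn": 1,"gripper": 0.4},{"dx": -0.2,"dy": 0.18,"dz": 12.1,"turn": 1,"gripper": 0.7},{"dx": -0.2,"dy": 0.18,"dz": 12.1,"turn": 1,"gripper": 1},{"dx": -0.2,"dy": 0.18,"dz": 12.1,"turn": 1,"gripper": 1},{"dx": -0.2,"dy": 0.18,"dz": 12.1,"turn": 1,"gripper": 1},{"dx": -0.2,"dy": 0.18,"dz": 12.1,"turn": 1,"gripper": 1}])

```text
time_s: 28.5
eef_pos: [0.5119, -0.1188, 0.0159]
eef_rot: [0.0, -0.652, 0.758, -0.001]
wrist_force: [-1.0, 0.8, 6.0]
opening: 0.191
```

Call:
drive_tool(commands=[{"dx": 0,"dy": 0,"dz": -4,"turn": 0,"gripper": 1},{"dx": 0,"dy": 0,"dz": -10,"turn": 0,"gripper": 1},{"dx": 0,"dy": 0,"dz": -16,"turn": 0,"gripper": 1},{"dx": 0,"dy": 0,"dz": -22,"turn": 0,"gripper": 1},{"dx": 0,"dy": 0,"dz": -24,"turn": 0,"gripper": 1},{"dx": 0,"dy": 0,"dz": -24,"turn": 0,"gripper": 1},{"dx": 0,"dy": 0,"dz": -24,"turn": 0,"gripper": 1}])

```text
time_s: 29.38
eef_pos: [0.5104, -0.1181, 0.2533]
eef_rot: [-0.0, -0.652, 0.758, 0.001]
wrist_force: [0.7, 0.2, -0.3]
opening: 0.184
```

```bash
python3 - <<'E'
from h import *
plan([*ch(0,0),.25],-75.7)
s=snap("side","24")
crop(s,190,130,310,230,6,"pics/s24.png")
E
```

```text
t 29.38 pos [ 0.5104 -0.1181  0.2533] head -98.63 open 0.184 F [ 0.6636  0.2405 -0.3199] -> d(cm) [-33.4775  -2.3968   0.3446] turn -22.93
```

View pics/s24.png

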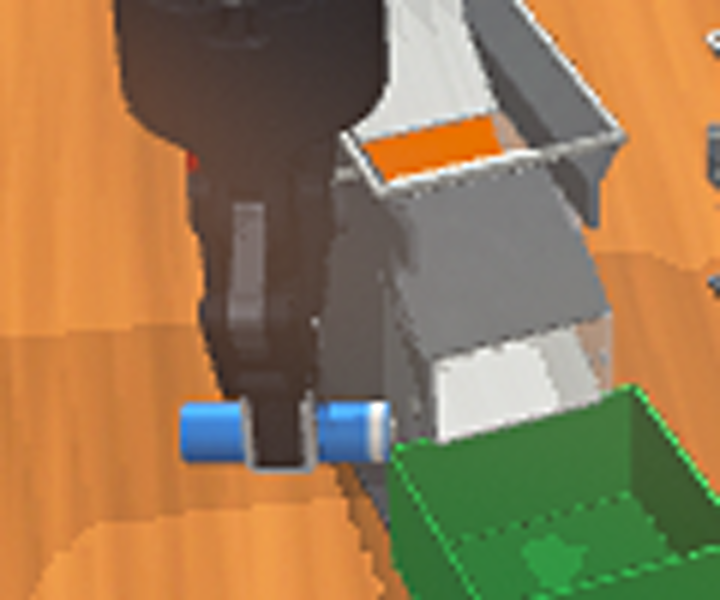

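```bash
python3 - <<'E'
from h import *
s=ld("side24");T=np.array([.5104,-.1181,.2533]);a=np.radians(-8.63);u=np.array([np.cos(a),np.sin(a),0]);n=np.array([-u[1],u[0],0])
for p in[(180,431),(389,431)]:
    o,d=ray(s,(190+(p[0]+.5)/6-.5,130+(p[1]+.5)/6-.5));X=o+d*((T-o)@n)/(d@n);print((X-T)@u,X[2]-T[2])
E
```

```text
-0.03402518954673457 -0.002668470866693029
0.030036555412034104 -0.0028824121246879275
```

Call:
drive_tool(commands=[{"dx": -5,"dy": -0.4,"dz": 0,"turn": -5,"gripper": 1},{"dx": -11,"dy": -0.8,"dz": 0,"turn": -12,"gripper": 1},{"dx": -17,"dy": -1.2,"dz": 0,"turn": -18,"gripper": 1},{"dx": -23,"dy": -1.7,"dz": 0,"turn": -22.9,"gripper": 1},{"dx": -29,"dy": -2.1,"dz": 0,"turn": -22.9,"gripper": 1},{"dx": -33.5,"dy": -2.4,"dz": 0,"turn": -22.9,"gripper": 1},{"dx": -33.5,"dy": -2.4,"dz": 0,"turn": -22.9,"gripper": 1},{"dx": -33.5,"dy": -2.4,"dz": 0,"turn": -22.9,"gripper": 1},{"dx": -33.5,"dy": -2.4,"dz": 0,"turn": -22.9,"gripper": 1}])

```text
time_s: 30.55
eef_pos: [0.585, 0.2078, 0.2541]
eef_rot: [0.001, 0.789, -0.614, -0.0]
wrist_force: [-0.7, -0.5, -0.7]
opening: 0.184
```

```bash
python3 - <<'E'
from h import *
plan([*ch(0,0),.160],-75.7)
s=snap("side","25")
crop(s,190,60,310,160,6,"pics/s25.png")
E
```

```text
t 30.55 pos [0.585  0.2078 0.2541] head -75.82 open 0.184 F [-0.6708 -0.528  -0.6953] -> d(cm) [-0.1678  0.0125  9.4068] turn -0.12
```

View pics/s25.png

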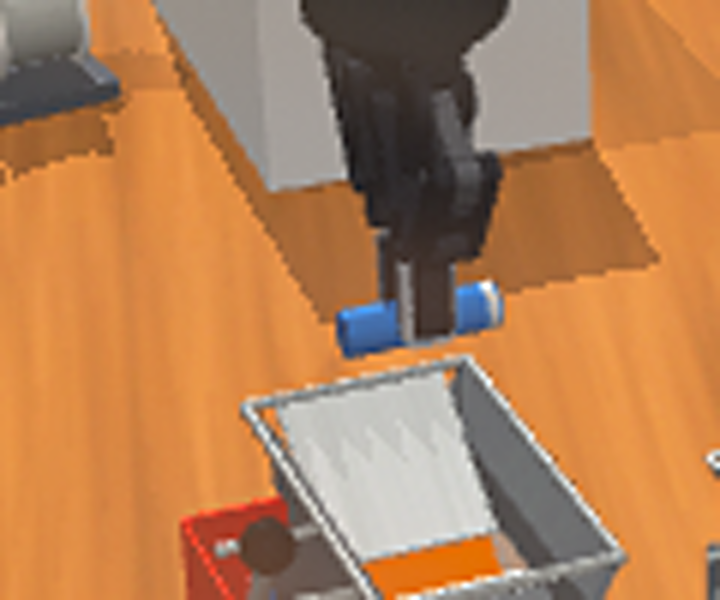

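The cell sits 2 mm towards the robot in the grip, so I'll shift the tool 2 mm along the chute's +x. It is level above the hopper.

Call:
drive_tool(commands=[{"dx": -0.15,"dy": -0.2,"dz": 2,"turn": 0,"gripper": 1},{"dx": -0.15,"dy": -0.2,"dz": 4,"turn": 0,"gripper": 1},{"dx": -0.15,"dy": -0.2,"dz": 5.5,"turn": 0,"gripper": 1},{"dx": -0.15,"dy": -0.2,"dz": 5.5,"turn": 0,"gripper": 1},{"dx": -0.15,"dy": -0.2,"dz": 5.5,"turn": 0,"gripper": 1}])

```text
time_s: 31.22
eef_pos: [0.5871, 0.2111, 0.2001]
eef_rot: [-0.0, 0.789, -0.614, 0.0]
wrist_force: [-0.5, -0.4, -0.0]
opening: 0.185
```

```bash
python3 - <<'E'
from h import *
plan([*ch(.002,0),.160],-75.7)
E
```

```text
t 31.23 pos [0.5871 0.2111 0.2001] head -75.73 open 0.185 F [-0.4613 -0.4151 -0.003 ] -> d(cm) [0.1097 0.115  4.0073] turn -0.03
```

Call:
drive_tool(commands=[{"dx": 0.1,"dy": 0.1,"dz": 1,"turn": 0,"gripper": 1},{"dx": 0.1,"dy": 0.1,"dz": 2,"turn": 0,"gripper": 1},{"dx": 0.1,"dy": 0.1,"dz": 3,"turn": 0,"gripper": 1},{"dx": 0.1,"dy": 0.1,"dz": 3.8,"turn": 0,"gripper": 1},{"dx": 0.1,"dy": 0.1,"dz": 3.8,"turn": 0,"gripper": 1},{"dx": 0.1,"dy": 0.1,"dz": 3.8,"turn": 0,"gripper": 1}])

```text
time_s: 31.98
eef_pos: [0.5862, 0.2099, 0.162]
eef_rot: [-0.0, 0.789, -0.614, 0.0]
wrist_force: [0.5, 0.3, 0.1]
opening: 0.187
```

```bash
python3 - <<'E'
from h import *
plan([*ch(.002,0),.160],-75.7)
s=snap("side","26")
crop(s,190,80,310,180,6,"pics/s26.png")
E
```

```text
t 31.98 pos [0.5862 0.2099 0.162 ] head -75.73 open 0.187 F [0.4705 0.273  0.1048] -> d(cm) [0.0103 0.0038 0.2004] turn -0.03
```

View pics/s26.png

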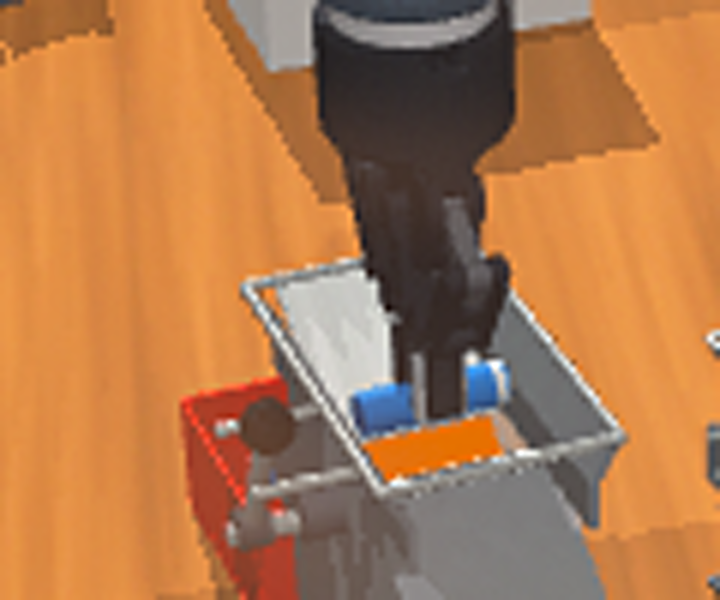

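The cell is level below the rim with no contact force, and the lever still leans to the green side (knob at crop (268,425)). Releasing.

Call:
drive_tool(commands=[{"dx": 0,"dy": 0,"dz": 0.1,"turn": 0,"gripper": 1},{"dx": 0,"dy": 0,"dz": 0.1,"turn": 0,"gripper": 0.6},{"dx": 0,"dy": 0,"dz": 0.1,"turn": 0,"gripper": 0.6},{"dx": 0,"dy": 0,"dz": 0.1,"turn": 0,"gripper": 0.6},{"dx": 0,"dy": 0,"dz": 0.1,"turn": 0,"gripper": 0.6},{"dx": 0,"dy": 0,"dz": -5,"turn": 0,"gripper": 0.6},{"dx": 0,"dy": 0,"dz": -10,"turn": 0,"gripper": 0.6},{"dx": 0,"dy": 0,"dz": -14,"turn": 0,"gripper": 0.6},{"dx": 2,"dy": 5,"dz": -14,"turn": 0,"gripper": 0.6},{"dx": 6,"dy": 10,"dz": -14,"turn": 0,"gripper": 0.6},{"dx": 10,"dy": 14,"dz": -14,"turn": 0,"gripper": 0.6},{"dx": 16,"dy": 16,"dz": -14,"turn": 0,"gripper": 0.6},{"dx": 22,"dy": 18,"dz": -14,"turn": 0,"gripper": 0.6},{"dx": 28,"dy": 18,"dz": -14,"turn": 0,"gripper": 0.6},{"dx": 34,"dy": 18,"dz": -14,"turn": 0,"gripper": 0.6},{"dx": 40,"dy": 18,"dz": -14,"turn": 0,"gripper": 0.6},{"dx": 46,"dy": 18,"dz": -14,"turn": 0,"gripper": 0.6},{"dx": 46,"dy": 18,"dz": -14,"turn": 0,"gripper": 0.6},{"dx": 46,"dy": 18,"dz": -14,"turn": 0,"gripper": 0.6}])

```text
time_s: 34.4
eef_pos: [0.5247, -0.2802, 0.3014]
eef_rot: [-0.0, 0.789, -0.614, -0.001]
wrist_force: [-0.8, 0.8, 0.4]
opening: 0.403
```

```bash
python3 - <<'E'
from h import *
s=snap("side","27");t=snap("top","27")
crop(s,0,0,560,420,1,"pics/s27.png")
crop(t,100,100,480,320,2,"pics/t27.png")
E
```

```text
(no output)
```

View pics/s27.png

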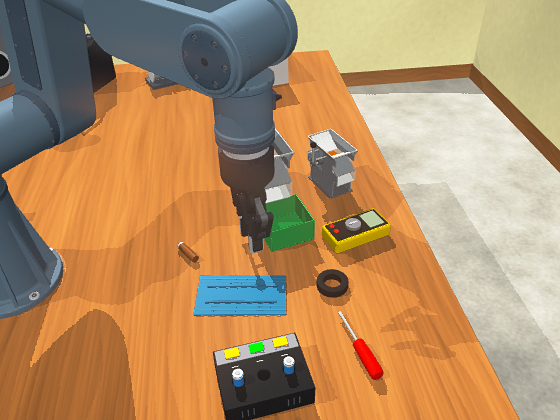

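View pics/t27.png

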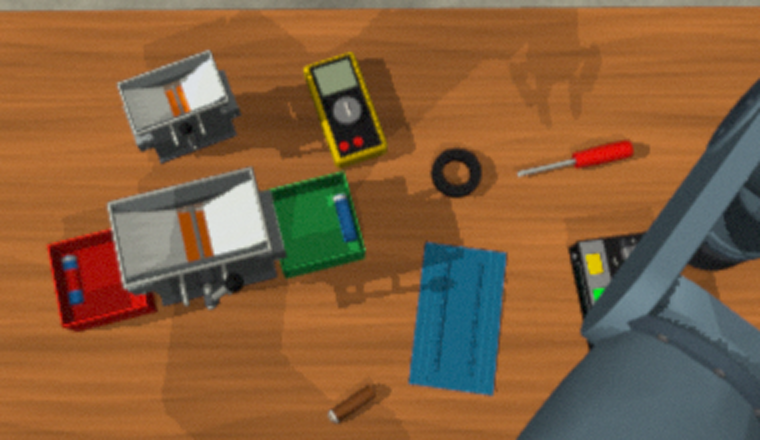

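Top crop: the blue good cell is in the green box at (345,218) and the red-taped cell in the red box at (72,280). The boxes and other objects stand where they were, and both amber cells are still in the tester. The arm is at rest and clear, so I'm handing in.

```bash
python3 - <<'E'
from bench import ctrl
print(ctrl.hand_in())
E
```

```text
the job is handed in; nothing more can be done
None
```

Both finished cells are sorted and the job is handed in, at about 34.5 s of the 72 s allowed.

- **Red-taped cell:** I pushed the lever to the stop on the red side (measured at about +0.47). Then I took the cell off the mat, lowered it level and below the rim, and let it go.
- **Good cell:** I pushed the lever to the stop on the green side (8 N felt there; the picture fits about -0.48). Then I took the cell from the pocket by the green lamp, stood it on the mat and tipped it over with the open jaws. I gripped it again across its middle, lowered it into the hopper the same way and let it go.

The last pictures show each cell in its own box. Both amber cells are still in the tester, and by eye the boxes and other things had not moved. The highest wrist force I read was about 9 N, at the lever stops.

- **Camera disagreement:** the two cameras differed by about 2 mm on the hopper centre, so I used the mean.
- **Off-centre grip:** the good cell sat 2 mm off-centre in the grip. I corrected for that before lowering it, and it went in without any contact force.

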